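# Clamp mended pocket books in a book press

## Robot

A 6-joint arm with a two-finger parallel gripper is mounted at the origin on the work surface. World frame = base frame: x ahead of the robot, y to its left, z up, the work surface at z = 0. Lengths are in m, angles in rad, forces in N, time in s.
With the tool pointing down it reaches from about 0.325 to 0.9 m from the base axis. Payload 6.1 kg.
Tool frame: the origin (TCP) lies at the very end of the fingers, on their centre line; the grasp point (between the pads) lies 19 mm behind it; z points along the fingers, y is the line along which they close (so a half turn about z gives the same grasp; the last joint's range is limited). The gripper opens to 87 mm and grips with 3 to 60 N. Pads are 19 mm wide; open, the fingers measure 117 mm over their backs; the gripper's body (75 mm by 190 mm) begins 51 mm behind the grasp point.
Start: joints at [1.203, 0.22, 1.526, -0, 1.395, -0.126], TCP at [0.15, 0.607, 0.223] pointing down, gripper open.
Joint ranges: [-2.98, 2.98], [-0.91, 2.08], [0.09, 2.57], [-1.24, 4.39], [0.2, 2.65], [-2.68, 2.68]. Speed limits (rad/s): [2.57, 2.57, 3.01, 3.14, 3.14, 3.14].

## Interface

Orientations are given as a unit quaternion [x, y, z, w].
In Python, from workcell import * gives the robot as it stands. The module is installed in compiled form; this text tells all that it offers.
- The arm moves only by the shell command python3 -m handwheel 'ROWS' [FORCE]. ROWS is JSON, one flat list of numbers, 7 for each row, row after row: the shift along the tool's x, y, z in m, then the turn, a rotation vector about the tool's x, y, z in degrees, then the closure, from 0 (fully open) to 1 (shut). In form: [x, y, z, wx, wy, wz, hand, x, y, z, wx, wy, wz, hand, ...]. A call has exactly 5 rows; each row shifts and turns the commanded pose from where the row before left it, along the tool's axes as they then stand; what a row does not reach is not made up. A row lasts 1/10 s, in which the tool goes at most 50 mm and 8.59 degrees, less where a joint would pass 70% of its speed; a pose out of reach is approached as far as the arm can. A call with a gripper value outside its range is refused whole. The fingers move at their own pace and stop on an object; FORCE is the grip in N (left out, the last holds). Time passes only in rows, so rows that do not move let the fingers close, or fill a call up. It gives the time, the measured TCP pose, the force, the opening and the grip force at its end, in the units of the state.
- get_obs(): the state, without advancing time (a new reading comes with each control period).
- snapshot(name): name is "side" or "top"; returns a dict with "frame" (384x512x3 uint8, blue, green, red), "range_z" (384x512 float32, m along the optical axis (not along the pixel's ray), 0 where there is no reading), "fx", "fy", "cx", "cy" (pixels), "D" ([k1, k2, p1, p2, k3] as OpenCV has them; the pictures are not rectified), "R" (3x3) and "t" (3): a world point X has camera coordinates R X + t. Camera axes: x right, y down, z forward; pixel columns grow to the right and rows downward; lengths in m; the calibration is good to about 2 mm. A picture is of the moment at which its call begins.
- finish_job(): hands the job in; it is judged then, once.
Trained networks look in a picture, given as the dict that the camera call returned (one of the last four; its "shot" number tells which), for a name from the list of things; names that differ only in an ending like _2 or _b are one class to them, and where a whole thing is asked for, a point or a joint stands for the part that bears it (a point fixed in the world has none). Each returns a list of dicts, best first, with "score" (0 to 1); they miss things now and then, are a little off and sometimes report something else, mostly with a low value. They report only what shows in the picture. A call takes as long as a camera call. They do not tell look-alikes from the thing itself.
- find_in(picture, name): "bbox" ([left, top, right, bottom] in pixels, round what is visible of it).
- outline_of(picture, name): "mask" (384x512 bool, what is visible of it) and "bbox" ([left, top, right, bottom] in pixels, round what is visible of it).
- tip_of(picture, name): "location" ([row, column] in pixels: a listed point, or the origin of a listed thing).
The state is a dict: "t": time; "qpos": joint angles; "joint_velocities": joint speeds; "effort": joint torques, N m; "position": TCP position; "eef_rot": TCP orientation; "contact_force": force on the tool from outside, world axes, zero at the start; "wrist_torque": the same for the moment, N m; "gripper_width": opening from 0.0 (shut) to 1.0 (fully open); "grip_force": force on a finger pad.
Only numpy, scipy, OpenCV 4.12 (cv2) and the standard library are available. Lean on these libraries where they do the work, as an engineer would, in place of code of your own. Each camera call takes 0.05 s, during which the arm holds its last target. There are 200 camera calls.

## Task

The little hardback books in the basket have just had their covers glued. Lay each one flat in its own place on the book press, long edges running towards the fence, and push it fully home under the raised bar so that its short edge is flush against the fence and its left long edge (seen from the robot) is flush against that place's side stop; only when all of them are squared up, screw the black knob clockwise until it is tight and the bar clamps them, and leave them so. Do not disturb the chess king, the mug or the glasses case.

Things in the scene. Friction and masses are not known exactly. Their poses are not given: they have to be found in the camera images.
- press: Wooden book press, fixed to the table. Origin at table level; x points to the fence (away from the robot), y to the left along the fence. Flat bed 210 x 270 mm (x -110 to +100 mm), its top 10 mm above the table. Three places for books, centred at y = -80, 0 and +80 mm, long edges along x.
- fence (a point): Middle of the foot of the fence, at bed height (x = +40 mm, y = 0 on the press): a wooden block 14 mm above the bed along the whole width.
- stop2 (a point): Foot of the middle place's side stop: a block 14 mm above the bed and 24 mm wide, reaching from the fence 36 mm forward, left (+y) of its place; its right face, where this point is, lies 23 mm left of the place's centre line. All places have the same. The block on a place's other side leaves 10 mm of play beside a book that touches its stop.
- bar_edge (a point): Middle of the lower front edge of the aluminium bar that clamps the books. It moves with the bar. The bar is 250 mm wide (y), 68 mm deep, 10 mm thick, stays level over the fence and overhangs the places by 16 mm in front of the fence face. With the knob at 0 its underside is 31 mm above the bed (13 mm over a lying book); it sinks 1.05 mm per radian of the knob.
- place1 (a point): Rightmost place (y = -80 mm): the point on the bed top, 36 mm in front of the fence face, where the origin of a book lies that touches fence and side stop. Axes as press.
- place2 (a point): The same for the middle place (y = 0).
- place3 (a point): The same for the leftmost place (y = +80 mm).
- knob_grip (a point): Point on the vertical axis of the black knurled knob at the height to grip it, 90 mm above the table, 35 mm behind the fence face, in the middle of the press. The knob is a cylinder 36 mm in diameter, from 75 to 101 mm above the table, on a threaded rod; it turns but does not rise or sink. White mark on its top.
- knob (a joint): Angle of the knob, rad: grows when turned clockwise seen from above, which lowers the bar. 0 = bar fully raised (stop); The bar meets the books at about 12.4, and the knob is tight by 12.5 (end of the thread 12.8). Friction about 0.05 N m; it stays where it is left. Starts between 0 and 2.
- basket: Open shallow wooden basket, fixed, 310 (x) x 140 (y) x 30 mm high, walls and floor 4 mm. Origin at the centre of its underside. Cross ribs 5 mm above the floor at x = -126, -42, +42 and +126 mm; the books lie flat between them, one in each bay, long edges about along the basket's y.
- chess_king: Light wooden chess king, 96 mm tall, loose; leave alone. Origin at the centre of its base.
- mug: White mug 80 mm wide, 90 mm tall, loose; leave alone. Origin at the centre of its base.
- glasses_case: Brown glasses case 160 x 60 x 35 mm, loose; leave alone. Origin at the centre of its underside.
- book1: Miniature hardback book in dark red cloth, loose, 72 (x) x 46 (y) x 18 mm thick, 40 to 85 g. Origin at the centre of its underside, z up through the cover; x along its long edges. All books are alike, either end may face the fence; some are absent.
- book2: Miniature hardback book in dark red cloth, loose, 72 (x) x 46 (y) x 18 mm thick, 40 to 85 g. Origin at the centre of its underside, z up through the cover; x along its long edges. All books are alike, either end may face the fence; some are absent.
- book3: Miniature hardback book in dark red cloth, loose, 72 (x) x 46 (y) x 18 mm thick, 40 to 85 g. Origin at the centre of its underside, z up through the cover; x along its long edges. All books are alike, either end may face the fence; some are absent.
Mind the look-alikes: they are no part of the job. What is shaped like the book3 but blue is not meant.

How it is judged:
By the outcome, as a careful person would: the job done as asked, in the order asked, and still so for the second after the job is handed in, with the robot touching nothing.
Of book1, book2, book3 only 2 to 3 are there at a start; the rules pass over those that are not, and their reading is None.
At some moment in a run one of book1, book2, book3 may be knocked a few centimetres aside while the robot is not near it.
Once in a run the grip may slacken for a moment while it holds something.
It also fails if it takes over 210 s, if anything falls off the work surface, if the arm or the gripper's body presses on something with over 40 N, if the wrist force passes 120 N, or if a joint passes its speed limit or range.

## Working session

There is one attempt and no reset: what is moved stays moved. The work goes in short steps, Python scripts to look and compute and a shell command to move; the robot and the scene stay as the last step left them, time stands still between calls to the robot, and variables do not carry over. Pictures are saved under pics/ and viewed, at most 14 in all, crops included, and the job is handed in when it is done.

```bash
mkdir -p pics
cat > h.py <<'E'
from workcell import *
import numpy as np, cv2
from scipy.spatial.transform import Rotation as Ro
def K(p): return np.array([[p['fx'],0,p['cx']],[0,p['fy'],p['cy']],[0,0,1]])
def ray(p,uv):
    n=cv2.undistortPoints(np.array(uv,float).reshape(-1,1,2),K(p),np.array(p['D'])).reshape(-1,2)
    return np.c_[n,np.ones(len(n))]
def world(p,uv,z=None):   # z=None: use range
    R=np.array(p['R']);t=np.array(p['t']);r=ray(p,uv)
    if z is None:
        uv=np.array(uv,float).reshape(-1,2)
        d=p['range_z'][uv[:,1].round().astype(int).clip(0,383),uv[:,0].round().astype(int).clip(0,511)]
        return (r*d[:,None]-t)@R
    c=-R.T@t; w=r@R
    return c+w*((z-c[2])/w[:,2])[:,None]
def proj(p,X):
    return cv2.projectPoints(np.array(X,float).reshape(-1,3),cv2.Rodrigues(np.array(p['R']))[0],np.array(p['t'],float),K(p),np.array(p['D']))[0].reshape(-1,2)
def books(p,name='book1'):
    "masks -> center, yaw from top-face points"
    out=[]
    for m in outline_of(p,name):
        v,u=np.nonzero(m['mask']); 
        if len(v)<20: continue
        X=world(p,np.c_[u,v]); ok=p['range_z'][v,u]>0; X=X[ok]
        z=np.percentile(X[:,2],80); T=X[abs(X[:,2]-z)<.004]
        r=cv2.minAreaRect((T[:,:2]*1000).astype(np.float32))
        col=p['frame'][v,u].mean(0)
        out.append((round(m['score'],2),np.round(m['bbox']).tolist(),np.round(z,4),np.round(r[0],1).tolist(),np.round(r[1],1).tolist(),round(r[2],1),col.round().tolist()))
    return out
E
python3 - <<'E'
from h import *
s=get_obs();print({k:np.round(v,3).tolist() for k,v in s.items()})
for n in('top','side'):
    p=snapshot(n);cv2.imwrite(f'pics/{n}0.png',p['frame'])
    print(n,p['frame'].shape,np.round(-np.array(p['R']).T@p['t'],3))
    for k in ['place1','place2','place3','fence','stop2','bar_edge','knob_grip','press','basket']:
        q=tip_of(p,k)
        for a in q[:1]:
            r,c=a['location'];z={'place1':.01,'place2':.01,'place3':.01,'fence':.01,'stop2':.01,'knob_grip':.09,'bar_edge':.04,'press':0,'basket':0}[k]
            print(k,round(a['score'],2),np.round([c,r]),world(p,[[c,r]],z).round(3)[0])
    for b in books(p):print(b)
E
```

```text
{'t': 0.0, 'qpos': [1.203, 0.221, 1.528, 0.0, 1.395, -0.126], 'joint_velocities': [0.002, 0.0, 0.001, -0.0, 0.001, 0.001], 'effort': [-0.001, -49.461, -38.739, 0.07, 0.057, -0.0], 'position': [0.149, 0.606, 0.221], 'eef_rot': [0.121, 0.993, -0.001, -0.0], 'contact_force': [0.356, 0.331, -0.518], 'wrist_torque': [0.009, -0.084, -0.001], 'grip_force': 0.0, 'gripper_width': 1.001}
top (384, 512, 3) [ 0.42  -0.044  1.338]
place1 0.81 [279. 210.] [ 0.551 -0.082  0.01 ]
place2 0.81 [279. 210.] [ 0.551 -0.082  0.01 ]
place3 0.81 [279. 210.] [ 0.551 -0.082  0.01 ]
fence 0.92 [304. 195.] [ 0.599 -0.158  0.01 ]
stop2 0.73 [296. 201.] [ 0.58  -0.135  0.01 ]
bar_edge 0.57 [302. 198.] [ 0.587 -0.15   0.04 ]
knob_grip 0.9 [307. 181.] [ 0.631 -0.161  0.09 ]
press 0.81 [305. 210.] [ 0.554 -0.163  0.   ]
basket 0.78 [176. 214.] [0.534 0.244 0.   ]
(0.89, [169.0, 128.0, 191.0, 154.0], np.float64(0.02), [765.5, 239.8], [46.9, 68.9], 39.7, [185.0, 133.0, 101.0])
(0.89, [222.0, 199.0, 244.0, 213.0], np.float64(0.0201), [566.2, 69.9], [68.6, 45.4], 80.0, [198.0, 145.0, 112.0])
(0.87, [166.0, 205.0, 181.0,
[... 643 characters left out ...]
92 [242. 179.] [ 0.627 -0.157  0.09 ]
press 0.68 [261. 200.] [ 0.562 -0.178  0.   ]
basket 0.96 [264. 273.] [0.534 0.241 0.   ]
(0.91, [221.0, 260.0, 246.0, 278.0], np.float64(0.0233), [616.3, 244.7], [66.9, 49.7], 6.6, [50.0, 78.0, 158.0])
(0.84, [226.0, 310.0, 255.0, 330.0], np.float64(0.0182), [579.4, 437.3], [50.5, 69.9], 89.6, [188.0, 124.0, 82.0])
(0.72, [165.0, 255.0, 194.0, 279.0], np.float64(0.0191), [768.2, 243.8], [48.7, 76.6], 40.9, [186.0, 121.0, 82.0])
(0.6, [229.0, 168.0, 297.0, 225.0], np.float64(0.0504), [619.8, -151.0], [68.4, 263.3], 1.3, [128.0, 195.0, 222.0])
(0.53, [244.0, 225.0, 265.0, 246.0], np.float64(0.0199), [570.5, 73.6], [77.7, 44.6], 81.1, [190.0, 125.0, 89.0])
```

Run:
```python
import cv2
a=cv2.imread('pics/top0.png')[110:270,90:390];cv2.imwrite('pics/top0c.png',cv2.resize(a,None,fx=2.6,fy=2.6,interpolation=2))
b=cv2.imread('pics/side0.png')[130:340,150:400];cv2.imwrite('pics/side0c.png',cv2.resize(b,None,fx=2.8,fy=2.8,interpolation=2))
```

```text
(no output)
```

View pics/top0c.png

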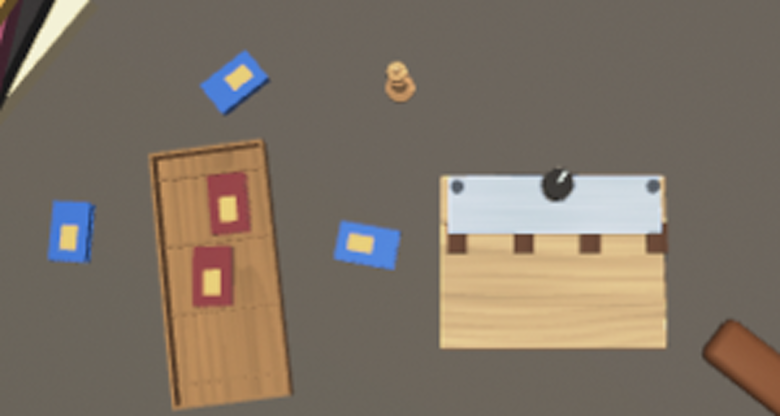

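View pics/side0c.png

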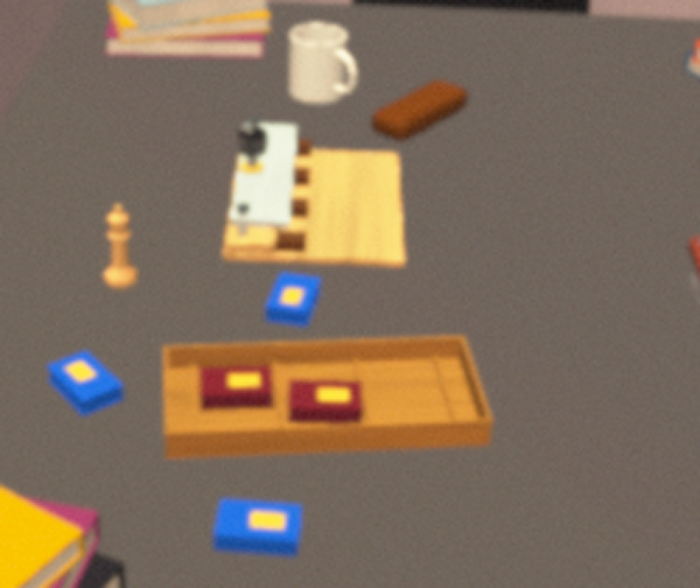

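Top crop: two red books in the basket (full image about (178,188) and (172,216)), with long edges along world x. The blue look-alikes at (180,141), (233,206) and (116,201) don't match. The press is at about (302,210), knob (305,181). Next I'll measure the press pose.

```bash
cat >> h.py <<'E'
def press(p):
    v,u=np.mgrid[0:384,0:512]; uv=np.c_[u.ravel(),v.ravel()]
    X=world(p,uv); X=X[p['range_z'].ravel()>0]
    s=X[(abs(X[:,0]-.58)<.15)&(abs(X[:,1]+.16)<.17)]
    bar=s[(s[:,2]>.042)&(s[:,2]<.06)]; bed=s[(s[:,2]>.006)&(s[:,2]<.014)]
    return bar,bed
E
python3 - <<'E'
from h import *
for n in('top','side'):
    p=snapshot(n); bar,bed=press(p)
    print(n,'bar z',np.median(bar[:,2]).round(4),cv2.minAreaRect((bar[:,:2]*1e3).astype(np.float32)))
    print('bed z',np.median(bed[:,2]).round(4),cv2.minAreaRect((bed[:,:2]*1e3).astype(np.float32)))
    # dark stop blocks
    hsv=cv2.cvtColor(p['frame'],cv2.COLOR_BGR2HSV)
    m=((p['frame'].max(2)<130)&(p['frame'][...,2].astype(int)-p['frame'][...,0]>25)).astype(np.uint8)
    k,l,st,c=cv2.connectedComponentsWithStats(m)
    for i in range(1,k):
        w=world(p,[c[i]],.024)[0]
        if st[i,4]>15 and abs(w[0]-.58)<.1 and -.32<w[1]<0: print('blk',st[i],w.round(4))
    for k in('mug','chess_king','glasses_case'):
        for a in tip_of(p,k)[:1]: print(k,world(p,[a['location'][::-1]],0).round(3))
E
```

```text
top bar z 0.0508 ((614.098388671875, -152.01058959960938), (66.89229583740234, 249.1964111328125), 0.8957662582397461)
bed z 0.0101 ((582.8896484375, -161.41934204101562), (294.1441955566406, 329.4786682128906), 0.05119026452302933)
blk [339 195   8  13  66] [ 0.5769 -0.28    0.024 ]
blk [263 200   6   7  42] [ 0.5702 -0.0391  0.024 ]
blk [288 200   7   7  49] [ 0.5717 -0.1184  0.024 ]
blk [313 200   8   7  56] [ 0.5731 -0.1977  0.024 ]
mug [[ 0.558 -0.078  0.   ]]
glasses_case [[ 0.427 -0.409  0.   ]]
side bar z 0.0511 ((619.3097534179688, -149.42173767089844), (67.76641082763672, 259.6250915527344), 1.1930756568908691)
bed z 0.0105 ((578.7032470703125, -149.73538208007812), (283.3618469238281, 279.79290771484375), 1.6750174760818481)
blk [257 178   6   7  28] [ 0.5736 -0.2789  0.024 ]
blk [250 215   8   4  24] [ 0.5779 -0.0189  0.024 ]
mug [[ 0.58  -0.494  0.   ]]
chess_king [[0.768 0.018 0.   ]]
glasses_case [[ 0.433 -0.378  0.   ]]
```

```bash
cat >> h.py <<'E'
def plan(x,y,z,yaw=None):
    "print turn about tool z (deg) and shift (mm) in tool axes after that turn; yaw = heading of -tool x"
    s=get_obs();R=Ro.from_quat(s['eef_rot']);M=R.as_matrix()
    cur=np.degrees(np.arctan2(-M[1,0],-M[0,0])); wz=0 if yaw is None else (cur-yaw+180)%360-180
    R2=R*Ro.from_rotvec([0,0,wz],degrees=True)
    tilt=R.inv().apply([0,0,-1])
    print('pos',np.round(s['position'],4),'yaw',round(cur,1),'tilt',np.degrees(tilt[:2]).round(2),'wz',round(wz,2),'shift',(R2.inv().apply(np.array([x,y,z])-s['position'])*1e3).round(1),'grip',round(s['gripper_width'],3),'t',s['t'],'q',np.round(s['qpos'],2),'F',np.round(s['contact_force'],1))
E
python3 -c "
from h import *
plan(.598,.2373,.12,7)"
```

```text
pos [0.1496 0.6068 0.2225] yaw -13.9 tilt [-0.  0.] wz -20.85 shift [-400.  -421.4  102.5] grip 0.997 t 1.5 q [ 1.2   0.22  1.53  0.    1.39 -0.13] F [-0.7 -0.4 -0.2]
```

```bash
python3 -m handwheel '[0,0,0,0,0,-6.95,0.29,0,0,0,0,0,-6.95,0.29,0,0,0,0,0,-6.95,0.29,-0.029,-0.030,0,0,0,0,0.29,-0.029,-0.030,0,0,0,0,0.29]' 20
python3 -m handwheel '[-0.0342,-0.0361,0,0,0,0,0.29,-0.0342,-0.0361,0,0,0,0,0.29,-0.0342,-0.0361,0,0,0,0,0.29,-0.0342,-0.0361,0,0,0,0,0.29,-0.0342,-0.0361,0,0,0,0,0.29]'
python3 -m handwheel '[-0.0342,-0.0361,0,0,0,0,0.29,-0.0342,-0.0361,0,0,0,0,0.29,-0.0342,-0.0361,0,0,0,0,0.29,-0.0342,-0.0361,0,0,0,0,0.29,-0.0342,-0.0361,0,0,0,0,0.29]'
python3 - <<'E'
from h import *
plan(.598,.2373,.06,7)
for n in('top','side'):
    p=snapshot(n);cv2.imwrite(f'pics/{n}1.png',p['frame'])
    for b in books(p):print(n,b)
E
```

```text
t: 2.0
position: [0.2144, 0.5541, 0.2224]
eef_rot: [-0.063, 0.998, 0.0, 0.0]
contact_force: [0.9, 0.8, 0.3]
gripper_width: 0.724
grip_force: 0.0
t: 2.5
position: [0.4076, 0.3946, 0.2228]
eef_rot: [-0.061, 0.998, 0.0, 0.0]
contact_force: [0.8, 0.8, -0.5]
gripper_width: 0.709
grip_force: 0.0
t: 3.0
position: [0.5994, 0.2361, 0.2227]
eef_rot: [-0.061, 0.998, 0.0, 0.0]
contact_force: [-0.2, 1.0, -0.5]
gripper_width: 0.711
grip_force: 0.0
pos [0.5994 0.2361 0.2227] yaw 7.0 tilt [ 0.03 -0.01] wz -0.01 shift [  1.3   1.3 162.7] grip 0.711 t 3.0 q [ 0.25  0.27  1.47  0.    1.4  -1.44] F [-0.2  1.  -0.5]
top (0.83, [166.0, 203.0, 180.0, 228.0], np.float64(0.0244), [524.4, 250.1], [70.1, 35.5], 3.5, [89.0, 108.0, 175.0])
top (0.8, [167.0, 131.0, 192.0, 154.0], np.float64(0.0204), [764.4, 240.6], [47.4, 68.4], 40.4, [188.0, 140.0, 107.0])
top (0.68, [112.0, 192.0, 125.0, 211.0], np.float64(0.0201), [573.6, 431.0], [70.1, 38.9], 8.2, [182.0, 146.0, 121.0])
top (0.65, [170.0, 188.0, 187.0, 201.0], np.float64(0.0237), [592.6, 236.5], [29.7, 46.9], 8.0, [86.0, 104.0, 171.0])
top (0.64, [222.0, 194.0, 244.0, 212.0], np.float64(0.0199), [566.5, 70.1], [67.7, 45.9], 80.8, [207.0, 154.0, 118.0])
top (0.49, [260.0, 176.0, 344.0, 247.0], np.float64(0.0502), [614.2, -152.1], [66.3, 249.2], 1.0, [162.0, 193.0, 211.0])
side (0.84, [253.0, 268.0, 278.0, 280.0], np.float64(0.0232), [529.4, 260.2], [70.4, 52.7], 1.0, [54.0, 85.0, 169.0])
side (0.84, [166.0, 257.0, 195.0, 281.0], np.float64(0.0192), [768.3, 244.9], [48.0, 75.5], 40.3, [195.0, 128.0, 85.0])
side (0.81, [245.0, 227.0, 264.0, 246.0], np.float64(0.0199), [569.8, 73.1], [79.2, 45.1], 78.6, [199.0, 132.0, 93.0])
side (0.68, [229.0, 310.0, 256.0, 327.0], np.float64(0.0184), [578.9, 438.8], [49.9, 68.9], 89.7, [197.0, 132.0, 87.0])
side (0.58, [224.0, 262.0, 246.0, 276.0], np.float64(0.0232), [616.5, 244.5], [66.9, 51.9], 6.0, [53.0, 83.0, 165.0])
```

```bash
python3 -m handwheel '[0.0005,0.0024,0.042,0,0,0,0.29,0,0,0.042,0,0,0,0.29,0,0,0.042,0,0,0,0.29,0,0,0.038,0,0,0,0.29,0,0,0.025,0,0,0,0.29]' 20
python3 -m handwheel '[0,0,0.010,0,0,0,0.29,0,0,0.009,0,0,0,0.29,0,0,0.0065,0,0,0,0.29,0,0,0,0,0,0,0.29,0,0,0,0,0,0,0.29]'
python3 -m handwheel '[0,0,0,0,0,0,0.8,0,0,0,0,0,0,0.8,0,0,0,0,0,0,0.8,0,0,0,0,0,0,0.8,0,0,0,0,0,0,0.8]' 20
```

```text
t: 3.7
position: [0.5938, 0.2412, 0.0303]
eef_rot: [-0.062, 0.998, -0.0, -0.002]
contact_force: [-0.7, 0.9, 0.3]
gripper_width: 0.71
grip_force: 0.0
t: 4.2
position: [0.5981, 0.2404, 0.0094]
eef_rot: [-0.061, 0.998, 0.0, 0.001]
contact_force: [-0.8, 0.0, 0.2]
gripper_width: 0.71
grip_force: 0.0
t: 4.7
position: [0.5976, 0.24, 0.0087]
eef_rot: [-0.061, 0.998, 0.0, 0.0]
contact_force: [-0.7, -0.6, 3.4]
gripper_width: 0.524
grip_force: 19.9
```

```bash
python3 -m handwheel '[0,0,-0.02,0,0,0,0.8,0,0,-0.02,0,0,0,0.8,0,0,-0.03,0,0,0,0.8,0,0,-0.03,0,0,0,0.8,0,0,0,0,0,0,0.8]' 30
python3 -c "
from h import *
plan(.5127,-.0793,.11,1.0)"
```

```text
t: 5.2
position: [0.6004, 0.2409, 0.1133]
eef_rot: [-0.061, 0.998, 0.001, 0.004]
contact_force: [0.2, -0.6, 0.0]
gripper_width: 0.525
grip_force: 29.9
pos [0.6004 0.2409 0.1133] yaw 7.0 tilt [ 0.48 -0.07] wz 6.0 shift [  93.3 -318.6    1.9] grip 0.525 t 5.2 q [ 0.26  0.36  1.57 -0.    1.21 -1.43] F [ 0.2 -0.6  0. ]
```

```bash
python3 -m handwheel '[0,0,0,0,0,6,0.8,0.0115,-0.04,0,0,0,0,0.8,0.0115,-0.04,0,0,0,0,0.8,0.0115,-0.04,0,0,0,0,0.8,0.0115,-0.04,0,0,0,0,0.8]' 30
python3 -m handwheel '[0.0115,-0.04,0,0,0,0,0.8,0.0115,-0.04,0,0,0,0,0.8,0.0115,-0.04,0,0,0,0,0.8,0.0115,-0.038,0,0,0,0,0.8,0,0,0,0,0,0,0.8]'
python3 - <<'E'
from h import *
plan(.5127,-.0793,.03,1.0)
for n in('top','side'):
    p=snapshot(n);cv2.imwrite(f'pics/{n}2.png',p['frame'])
    for b in books(p):print(n,b)
E
```

```text
t: 5.7
position: [0.5526, 0.0779, 0.1068]
eef_rot: [-0.009, 1.0, -0.0, -0.001]
contact_force: [1.1, -0.3, -0.4]
gripper_width: 0.521
grip_force: 29.9
t: 6.2
position: [0.509, -0.0834, 0.1071]
eef_rot: [-0.006, 1.0, -0.001, -0.001]
contact_force: [0.1, 0.8, -0.8]
gripper_width: 0.527
grip_force: 29.9
pos [ 0.509  -0.0834  0.1071] yaw 0.7 tilt [-0.09  0.06] wz -0.27 shift [-3.9  4.1 77.1] grip 0.527 t 6.2 q [-0.31  0.08  1.91 -0.    1.15 -1.9 ] F [ 0.1  0.8 -0.8]
top (0.89, [168.0, 130.0, 193.0, 154.0], np.float64(0.0199), [765.5, 239.3], [48.3, 71.9], 40.5, [186.0, 135.0, 103.0])
top (0.77, [165.0, 205.0, 179.0, 225.0], np.float64(0.0242), [524.0, 255.1], [70.4, 45.0], 3.1, [85.0, 100.0, 169.0])
top (0.6, [223.0, 196.0, 244.0, 213.0], np.float64(0.0202), [565.6, 69.9], [68.4, 44.4], 80.3, [201.0, 150.0, 116.0])
top (0.6, [109.0, 188.0, 124.0, 211.0], np.float64(0.0202), [575.3, 434.4], [46.9, 71.5], 88.0, [188.0, 133.0, 100.0])
side (0.79, [227.0, 310.0, 259.0, 329.0], np.float64(0.0185), [579.1, 437.7], [69.3, 53.9], 0.9, [192.0, 127.0, 84.0])
side (0.77, [244.0, 228.0, 265.0, 245.0], np.float64(0.0199), [571.3, 73.6], [78.0, 46.0], 79.9, [192.0, 127.0, 91.0])
side (0.75, [258.0, 180.0, 274.0, 193.0], np.float64(0.1221), [546.7, -78.3], [39.2, 51.5], 1.5, [56.0, 80.0, 156.0])
side (0.57, [166.0, 257.0, 192.0, 281.0], np.float64(0.0192), [768.0, 243.4], [48.5, 76.7], 40.4, [194.0, 127.0, 83.0])
side (0.56, [256.0, 266.0, 279.0, 280.0], np.float64(0.0235), [528.1, 261.1], [67.7, 51.2], 1.0, [51.0, 81.0, 163.0])
```

```bash
python3 -m handwheel '[-0.004,0.004,0.02,0,0,0,0.8,0,0,0.025,0,0,0,0.8,0,0,0.02,0,0,0,0.8,0,0,0.012,0,0,0,0.8,0,0,0,0,0,0,0.8]' 30
python3 -m handwheel '[0,0,0.006,0,0,0,0.8,0,0,0.004,0,0,0,0.8,0,0,0.002,0,0,0,0.8,0,0,0,0,0,0,0.8,0,0,0,0,0,0,0.8]'
python3 - <<'E'
from h import *
plan(.5127,-.0793,.0145,1.0)
p=snapshot('top');cv2.imwrite(f'pics/top3.png',p['frame'])
p=snapshot('side');
a=p['frame'][150:250,210:330];cv2.imwrite('pics/side3c.png',cv2.resize(a,None,fx=6,fy=6,interpolation=2))
E
```

```text
t: 6.9
position: [0.5131, -0.0739, 0.029]
eef_rot: [-0.01, 1.0, 0.001, -0.002]
contact_force: [-0.7, 0.6, -0.6]
gripper_width: 0.524
grip_force: 29.9
t: 7.4
position: [0.5149, -0.0757, 0.0194]
eef_rot: [-0.009, 1.0, -0.0, 0.0]
contact_force: [-0.8, -0.1, -0.9]
gripper_width: 0.521
grip_force: 29.9
pos [ 0.5149 -0.0757  0.0194] yaw 1.0 tilt [0.03 0.01] wz -0.01 shift [ 2.3 -3.6  4.9] grip 0.521 t 7.4 q [-0.3   0.22  1.95 -0.    0.97 -1.89] F [-0.8 -0.1 -0.9]
```

View pics/side3c.png

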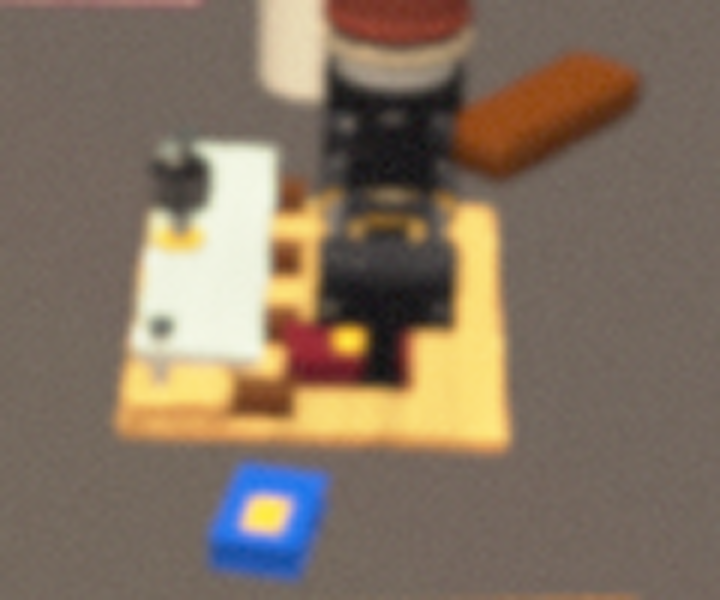

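```bash
python3 -m handwheel '[0.001,-0.0035,0.0,0,0,0,0.8,0,0,0.002,0,0,0,0.8,0,0,0.0015,0,0,0,0.8,0,0,0,0,0,0,0.8,0,0,0,0,0,0,0.8]' 30
python3 -m handwheel '[-0.004,0,0,0,0,0,0.8,-0.004,0,0,0,0,0,0.8,-0.004,0,0,0,0,0,0.8,-0.004,0,0,0,0,0,0.8,0,0,0,0,0,0,0.8]'
python3 -m handwheel '[-0.002,0,0,0,0,0,0.8,-0.002,0,0,0,0,0,0.8,-0.002,0,0,0,0,0,0.8,0,0,0,0,0,0,0.8,0,0,0,0,0,0,0.8]'
```

```text
t: 8.0
position: [0.5136, -0.079, 0.0154]
eef_rot: [-0.009, 1.0, 0.0, -0.0]
contact_force: [-0.2, 0.6, -1.2]
gripper_width: 0.524
grip_force: 29.9
t: 8.5
position: [0.5305, -0.0788, 0.0157]
eef_rot: [-0.009, 1.0, -0.0, 0.0]
contact_force: [0.2, -0.2, -0.4]
gripper_width: 0.525
grip_force: 29.9
t: 9.0
position: [0.5357, -0.0786, 0.0155]
eef_rot: [-0.009, 1.0, 0.0, -0.0]
contact_force: [-0.3, 0.5, 0.3]
gripper_width: 0.522
grip_force: 29.9
```

```bash
python3 -m handwheel '[0,0,0.001,0,0,0,0.8,-0.0015,0,0,0,0,0,0.8,-0.0015,0,0,0,0,0,0.8,0,0,0,0,0,0,0.8,0,0,0,0,0,0,0.8]' 15
python3 -m handwheel '[-0.0015,0,0,0,0,0,0.8,-0.0015,0,0,0,0,0,0.8,0,0,0,0,0,0,0.8,0,0,0,0,0,0,0.8,0,0,0,0,0,0,0.8]'
python3 -m handwheel '[-0.0015,0,0,0,0,0,0.8,-0.0015,0,0,0,0,0,0.8,0,0,0,0,0,0,0.8,0,0,0,0,0,0,0.8,0,0,0,0,0,0,0.8]'
```

```text
t: 9.5
position: [0.5391, -0.0786, 0.0147]
eef_rot: [-0.009, 1.0, -0.0, 0.0]
contact_force: [-0.4, -0.7, 0.2]
gripper_width: 0.526
grip_force: 15.0
t: 10.0
position: [0.542, -0.0786, 0.0146]
eef_rot: [-0.009, 1.0, -0.0, 0.0]
contact_force: [0.4, -1.0, 1.6]
gripper_width: 0.525
grip_force: 15.0
t: 10.5
position: [0.5424, -0.0785, 0.0146]
eef_rot: [-0.009, 1.0, 0.0, -0.003]
contact_force: [-10.8, -0.6, 11.4]
gripper_width: 0.527
grip_force: 15.0
```

```bash
python3 -m handwheel '[0.0025,0,0,0,0,0,0.8,0,0.0015,0,0,0,0,0.8,0,0.0015,0,0,0,0,0.8,0,0,0,0,0,0,0.8,0,0,0,0,0,0,0.8]' 15
python3 -m handwheel '[0,0.001,0,0,0,0,0.8,0,0.001,0,0,0,0,0.8,0,0,0,0,0,0,0.8,0,0,0,0,0,0,0.8,0,0,0,0,0,0,0.8]'
python3 -m handwheel '[0,0.001,0,0,0,0,0.8,0,0,0,0,0,0,0.8,0,0,0,0,0,0,0.8,0,0,0,0,0,0,0.8,0,0,0,0,0,0,0.8]'
python3 - <<'E'
from h import *
plan(.5127,-.0793,.0145,1.0)
E
```

```text
t: 11.0
position: [0.5423, -0.0755, 0.0146]
eef_rot: [-0.009, 1.0, -0.0, 0.0]
contact_force: [-1.3, -2.0, 2.8]
gripper_width: 0.523
grip_force: 15.0
t: 11.5
position: [0.5422, -0.0734, 0.0146]
eef_rot: [-0.009, 1.0, 0.0, 0.0]
contact_force: [-0.5, -0.4, 2.4]
gripper_width: 0.527
grip_force: 15.0
t: 12.0
position: [0.5422, -0.0724, 0.0146]
eef_rot: [-0.009, 1.0, 0.0, 0.0]
contact_force: [-0.9, -0.9, 2.0]
gripper_width: 0.528
grip_force: 15.0
pos [ 0.5422 -0.0724  0.0146] yaw 1.0 tilt [ 0.01 -0.01] wz -0.01 shift [29.6 -6.4  0.1] grip 0.528 t 12.0 q [-0.28  0.29  1.88  0.    0.98 -1.87] F [-0.9 -0.9  2. ]
```

```bash
python3 -m handwheel '[0,0.001,0,0,0,0,0.8,0,0.001,0,0,0,0,0.8,0,0,0,0,0,0,0.8,0,0,0,0,0,0,0.8,0,0,0,0,0,0,0.8]'
python3 -m handwheel '[0,0.001,0,0,0,0,0.8,0,0.001,0,0,0,0,0.8,0,0,0,0,0,0,0.8,0,0,0,0,0,0,0.8,0,0,0,0,0,0,0.8]'
python3 - <<'E'
from h import *
s=get_obs();print(s['wrist_torque'])
E
```

```text
t: 12.5
position: [0.5419, -0.072, 0.0146]
eef_rot: [-0.009, 1.0, -0.001, -0.0]
contact_force: [-0.6, -7.1, 1.9]
gripper_width: 0.53
grip_force: 15.0
t: 13.0
position: [0.5417, -0.0718, 0.0146]
eef_rot: [-0.009, 1.0, -0.002, -0.0]
contact_force: [-1.9, -15.0, 0.9]
gripper_width: 0.528
grip_force: 15.0
[-2.39586605  0.4704711  -0.20665616]
```

```bash
python3 -m handwheel '[0,-0.002,0,0,0,0,0.8,-0.0015,0,0,0,0,0,0.8,-0.001,0,0,0,0,0,0.8,0,0,0,0,0,0,0.8,0,0,0,0,0,0,0.8]'
python3 -m handwheel '[0.001,0,0,0,0,0,0.8,0,-0.0005,0,0,0,0,0.8,0,0,0,0,0,0,0.35,0,0,0,0,0,0,0.35,0,0,0,0,0,0,0.35]'
python3 -m handwheel '[0,0,-0.02,0,0,0,0.35,0,0,-0.03,0,0,0,0.35,0,0,-0.04,0,0,0,0.35,0.04,0,-0.01,0,0,0,0.35,0.045,0,0,0,0,0,0.35]'
python3 - <<'E'
from h import *
plan(.5,.25,.1,3)
for n in('top','side'):
    p=snapshot(n);cv2.imwrite(f'pics/{n}4.png',p['frame'])
    for b in books(p):
        if b[-1][2]>140:print(n,b)
    a=p['frame'][160:260,250:350] if n=='top' else p['frame'][150:250,210:310]
    cv2.imwrite(f'pics/{n}4c.png',cv2.resize(a,None,fx=6,fy=6,interpolation=2))
E
```

```text
t: 13.5
position: [0.5419, -0.0719, 0.0145]
eef_rot: [-0.009, 1.0, -0.001, -0.003]
contact_force: [-12.2, -8.2, 11.2]
gripper_width: 0.528
grip_force: 15.0
t: 14.0
position: [0.5434, -0.0705, 0.0142]
eef_rot: [-0.009, 1.0, 0.0, -0.0]
contact_force: [0.2, 0.8, -0.5]
gripper_width: 0.631
grip_force: 0.0
t: 14.5
position: [0.4606, -0.0729, 0.1174]
eef_rot: [-0.009, 1.0, -0.001, 0.003]
contact_force: [-0.4, -0.7, -0.3]
gripper_width: 0.65
grip_force: 0.0
pos [ 0.4606 -0.0729  0.1174] yaw 1.1 tilt [0.33 0.1 ] wz -1.93 shift [-56.1 320.5  17.1] grip 0.65 t 14.5 q [-0.33 -0.06  2.04  0.    1.16 -1.92] F [-0.4 -0.7 -0.3]
top (0.91, [165.0, 202.0, 180.0, 227.0], np.float64(0.0243), [524.2, 255.3], [69.6, 45.3], 2.1, [84.0, 100.0, 167.0])
top (0.64, [265.0, 198.0, 286.0, 215.0], np.float64(0.0309), [561.2, -71.8], [37.5, 43.5], 0.8, [93.0, 113.0, 173.0])
top (0.49, [260.0, 173.0, 348.0, 245.0], np.float64(0.0517), [614.0, -152.0], [66.1, 248.8], 1.0, [169.0, 190.0, 202.0])
side (0.65, [255.0, 266.0, 278.0, 280.0], np.float64(0.0235), [529.5, 258.9], [71.6, 50.2], 3.1, [51.0, 82.0, 162.0])
side (0.55, [254.0, 203.0, 272.0, 216.0], np.float64(0.03), [556.6, -66.2], [53.5, 55.3], 2.1, [62.0, 105.0, 176.0])
```

View pics/top4c.png

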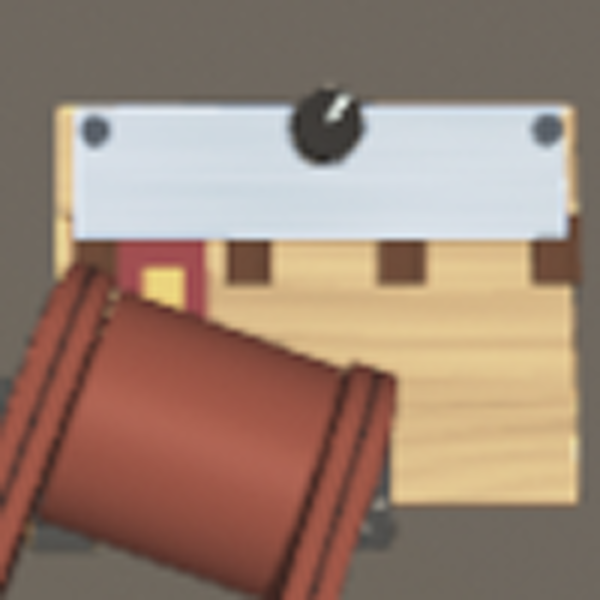

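```bash
python3 -m handwheel '[0,0,0,0,0,-1.9,0.31,-0.0073,0.0362,0,0,0,0,0.31,-0.0073,0.0362,0,0,0,0,0.31,-0.0073,0.0362,0,0,0,0,0.31,-0.0073,0.0362,0,0,0,0,0.31]' 20
python3 -m handwheel '[-0.0073,0.0362,0,0,0,0,0.31,-0.0073,0.0362,0,0,0,0,0.31,-0.0073,0.0362,0,0,0,0,0.31,-0.0073,0.0362,0,0,0,0,0.31,-0.0073,0.0362,0,0,0,0,0.31]'
python3 -m handwheel '[0,0,0,0,0,0,0.31,0,0,0,0,0,0,0.31,0,0,0,0,0,0,0.31,0,0,0,0,0,0,0.31,0,0,0,0,0,0,0.31]'
python3 - <<'E'
from h import *
plan(.5095,.2563,.0087,2.5)
for n in('top','side'):
    p=snapshot(n);cv2.imwrite(f'pics/{n}5.png',p['frame'])
    for b in books(p):
        if b[-1][2]>140:print(n,b)
E
```

```text
t: 15.2
position: [0.4823, 0.0754, 0.115]
eef_rot: [-0.025, 1.0, 0.0, 0.001]
contact_force: [1.2, 0.2, -0.8]
gripper_width: 0.69
grip_force: 0.0
t: 15.7
position: [0.5092, 0.2589, 0.1145]
eef_rot: [-0.026, 1.0, 0.0, 0.001]
contact_force: [0.7, -0.5, -0.0]
gripper_width: 0.693
grip_force: 0.0
t: 16.2
position: [0.508, 0.2553, 0.1146]
eef_rot: [-0.025, 1.0, -0.0, 0.0]
contact_force: [-0.2, -0.6, -0.4]
gripper_width: 0.69
grip_force: 0.0
pos [0.508  0.2553 0.1146] yaw 2.8 tilt [0. 0.] wz 0.31 shift [ -1.6   0.9 105.9] grip 0.69 t 16.2 q [ 0.33  0.19  1.78 -0.    1.18 -1.29] F [-0.2 -0.6 -0.4]
top (0.52, [270.0, 197.0, 285.0, 219.0], np.float64(0.0309), [551.7, -73.5], [56.6, 40.4], 1.0, [95.0, 116.0, 182.0])
top (0.33, [148.0, 163.0, 204.0, 266.0], np.float64(0.009), [529.0, 241.7], [304.4, 138.3], 9.6, [87.0, 130.0, 173.0])
side (0.85, [254.0, 264.0, 278.0, 282.0], np.float64(0.0227), [529.3, 260.0], [70.4, 52.5], 0.4, [52.0, 86.0, 167.0])
```

```bash
python3 -m handwheel '[-0.0015,0.001,0.025,0,0,0,0.31,0,0,0.03,0,0,0,0.31,0,0,0.025,0,0,0,0.31,0,0,0.015,0,0,0,0.31,0,0,0,0,0,0,0.31]' 20
python3 -m handwheel '[0,0,0.005,0,0,0,0.31,0,0,0.004,0,0,0,0.31,0,0,0.002,0,0,0,0.31,0,0,0,0,0,0,0.31,0,0,0,0,0,0,0.8]'
python3 -m handwheel '[0,0,0,0,0,0,0.8,0,0,0,0,0,0,0.8,0,0,0,0,0,0,0.8,0,0,0,0,0,0,0.8,0,0,0,0,0,0,0.8]' 30
python3 -m handwheel '[0,0,-0.02,0,0,0,0.8,0,0,-0.02,0,0,0,0.8,0,0,-0.03,0,0,0,0.8,0,0,-0.03,0,0,0,0.8,0,0,0,0,0,0,0.8]' 30
python3 -c "
from h import *
plan(.5163,-.2390,.11,1.0)
p=snapshot('top');cv2.imwrite('pics/top6.png',p['frame'])
a=p['frame'][160:260,250:350];cv2.imwrite('pics/top6c.png',cv2.resize(a,None,fx=6,fy=6,interpolation=2))
"
```

```text
t: 16.9
position: [0.5072, 0.2565, 0.0172]
eef_rot: [-0.025, 1.0, -0.001, -0.002]
contact_force: [-1.6, 0.2, -0.0]
gripper_width: 0.692
grip_force: 0.0
t: 17.4
position: [0.5095, 0.2575, 0.009]
eef_rot: [-0.025, 1.0, 0.0, 0.0]
contact_force: [0.2, -0.5, 0.3]
gripper_width: 0.652
grip_force: 0.0
t: 17.9
position: [0.5094, 0.2574, 0.0089]
eef_rot: [-0.025, 1.0, 0.0, 0.0]
contact_force: [-0.9, 0.5, 3.9]
gripper_width: 0.521
grip_force: 30.0
t: 18.4
position: [0.5123, 0.2584, 0.1133]
eef_rot: [-0.025, 1.0, 0.001, 0.004]
contact_force: [0.7, 0.2, -0.7]
gripper_width: 0.527
grip_force: 30.0
pos [0.5123 0.2584 0.1133] yaw 2.9 tilt [ 0.45 -0.13] wz 1.9 shift [   4.7 -497.4    2. ] grip 0.527 t 18.4 q [ 0.33  0.2   1.77  0.    1.17 -1.29] F [ 0.7  0.2 -0.7]
```

View pics/top6c.png

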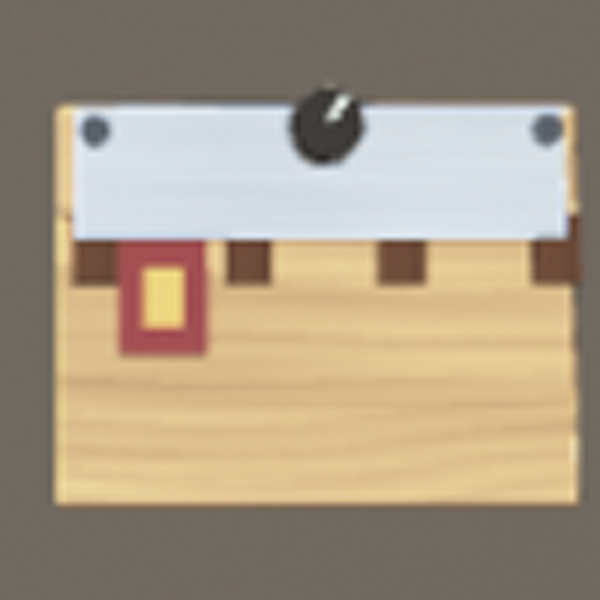

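```bash
python3 -m handwheel '[0,0,0,0,0,1.9,0.8,0.0004,-0.0354,0,0,0,0,0.8,0.0004,-0.0354,0,0,0,0,0.8,0.0004,-0.0354,0,0,0,0,0.8,0.0004,-0.0354,0,0,0,0,0.8]' 30
python3 -m handwheel '[0.0004,-0.0354,0,0,0,0,0.8,0.0004,-0.0354,0,0,0,0,0.8,0.0004,-0.0354,0,0,0,0,0.8,0.0004,-0.0354,0,0,0,0,0.8,0.0004,-0.0354,0,0,0,0,0.8]'
python3 -m handwheel '[0.0004,-0.0354,0,0,0,0,0.8,0.0004,-0.0354,0,0,0,0,0.8,0.0004,-0.0354,0,0,0,0,0.8,0.0004,-0.0354,0,0,0,0,0.8,0.0004,-0.0354,0,0,0,0,0.8]'
python3 -m handwheel '[0,0,0,0,0,0,0.8,0,0,0,0,0,0,0.8,0,0,0,0,0,0,0.8,0,0,0,0,0,0,0.8,0,0,0,0,0,0,0.8]'
python3 -c "
from h import *
plan(.515,-.2375,.0305,1.0)
for n in('top','side'):
  p=snapshot(n)
  for b in books(p):
        if b[-1][2]>140:print(n,b)
"
```

```text
t: 18.95
position: [0.5085, 0.1144, 0.1065]
eef_rot: [-0.009, 1.0, -0.0, -0.002]
contact_force: [0.7, -0.1, -0.3]
gripper_width: 0.523
grip_force: 30.0
t: 19.45
position: [0.5096, -0.0624, 0.1066]
eef_rot: [-0.009, 1.0, 0.0, -0.001]
contact_force: [0.4, 0.4, -0.6]
gripper_width: 0.524
grip_force: 30.0
t: 19.95
position: [0.5108, -0.2391, 0.1064]
eef_rot: [-0.009, 1.0, 0.001, -0.001]
contact_force: [0.9, -0.7, 0.6]
gripper_width: 0.526
grip_force: 30.0
t: 20.45
position: [0.5122, -0.2372, 0.1084]
eef_rot: [-0.009, 1.0, 0.0, -0.0]
contact_force: [-0.4, -0.2, -0.1]
gripper_width: 0.523
grip_force: 30.0
pos [ 0.5122 -0.2372  0.1084] yaw 1.1 tilt [-0.02 -0.01] wz 0.08 shift [-2.8 -0.4 77.9] grip 0.523 t 20.45 q [-0.57  0.19  1.79  0.    1.17 -2.16] F [-0.4 -0.2 -0.1]
top (0.79, [269.0, 198.0, 286.0, 218.0], np.float64(0.0307), [551.7, -72.0], [56.3, 43.4], 0.9, [95.0, 116.0, 181.0])
top (0.36, [257.0, 177.0, 344.0, 247.0], np.float64(0.0516), [614.1, -152.1], [66.1, 249.1], 1.1, [167.0, 190.0, 204.0])
side (0.63, [254.0, 205.0, 270.0, 219.0], np.float64(0.0298), [558.0, -71.8], [55.7, 54.7], 1.9, [65.0, 109.0, 180.0])
side (0.47, [265.0, 160.0, 280.0, 170.0], np.float64(0.1233), [532.4, -234.2], [69.5, 50.6], 3.8, [62.0, 76.0, 146.0])
```

```bash
python3 -m handwheel '[0,0,0.025,0,0,0,0.8,0,0,0.025,0,0,0,0.8,0,0,0.02,0,0,0,0.8,0,0,0.01,0,0,0,0.8,0,0,0.004,0,0,0,0.8]' 30
python3 -m handwheel '[0,0,0.004,0,0,0,0.8,0,0,0.003,0,0,0,0.8,0,0,0.002,0,0,0,0.8,0,0,0,0,0,0,0.8,0,0,0,0,0,0,0.8]'
python3 -m handwheel '[-0.005,0,0,0,0,0,0.8,-0.005,0,0,0,0,0,0.8,-0.005,0,0,0,0,0,0.8,-0.004,0,0,0,0,0,0.8,0,0,0,0,0,0,0.8]'
python3 -m handwheel '[-0.002,0,0,0,0,0,0.8,-0.002,0,0,0,0,0,0.8,-0.002,0,0,0,0,0,0.8,0,0,0.0007,0,0,0,0.8,0,0,0,0,0,0,0.8]'
python3 -m handwheel '[-0.0015,0,0,0,0,0,0.8,0,0,0,0,0,0,0.8,0,0,0,0,0,0,0.8,0,0,0,0,0,0,0.8,0,0,0,0,0,0,0.8]' 15
```

```text
t: 21.15
position: [0.5116, -0.2378, 0.0235]
eef_rot: [-0.009, 1.0, 0.0, -0.001]
contact_force: [-0.3, -0.8, -1.2]
gripper_width: 0.528
grip_force: 30.0
t: 21.65
position: [0.5124, -0.2385, 0.0159]
eef_rot: [-0.009, 1.0, -0.0, 0.0]
contact_force: [-0.4, -0.6, -0.8]
gripper_width: 0.524
grip_force: 30.0
t: 22.15
position: [0.532, -0.238, 0.0156]
eef_rot: [-0.009, 1.0, -0.0, 0.0]
contact_force: [0.2, -0.6, -1.1]
gripper_width: 0.524
grip_force: 30.0
t: 22.65
position: [0.5375, -0.238, 0.0151]
eef_rot: [-0.009, 1.0, -0.0, 0.0]
contact_force: [0.5, -0.1, 0.7]
gripper_width: 0.529
grip_force: 30.0
t: 23.15
position: [0.5387, -0.238, 0.015]
eef_rot: [-0.009, 1.0, -0.0, 0.0]
contact_force: [-2.1, -1.5, 2.9]
gripper_width: 0.528
grip_force: 15.0
```

```bash
python3 -m handwheel '[-0.0015,0,0,0,0,0,0.8,-0.0015,0,0,0,0,0,0.8,0,0,0,0,0,0,0.8,0,0,0,0,0,0,0.8,0,0,0,0,0,0,0.8]' 15
python3 -m handwheel '[-0.0015,0,0,0,0,0,0.8,0,0,0,0,0,0,0.8,0,0,0,0,0,0,0.8,0,0,0,0,0,0,0.8,0,0,0,0,0,0,0.8]' 15
python3 -m handwheel '[-0.001,0,0,0,0,0,0.8,0,0,0,0,0,0,0.8,0,0,0,0,0,0,0.8,0,0,0,0,0,0,0.8,0,0,0,0,0,0,0.8]' 15
```

```text
t: 23.65
position: [0.5419, -0.2379, 0.015]
eef_rot: [-0.009, 1.0, -0.0, 0.0]
contact_force: [-1.1, -0.5, 4.3]
gripper_width: 0.523
grip_force: 15.0
t: 24.15
position: [0.5432, -0.2378, 0.0149]
eef_rot: [-0.009, 1.0, -0.0, 0.0]
contact_force: [-2.9, -0.8, 6.3]
gripper_width: 0.525
grip_force: 15.0
t: 24.65
position: [0.5441, -0.2378, 0.0149]
eef_rot: [-0.009, 1.0, -0.0, -0.0]
contact_force: [-2.6, -1.1, 5.5]
gripper_width: 0.526
grip_force: 15.0
```

```bash
python3 -m handwheel '[-0.001,0,-0.0003,0,0,0,0.8,0,0,0,0,0,0,0.8,0,0,0,0,0,0,0.8,0,0,0,0,0,0,0.8,0,0,0,0,0,0,0.8]' 15
python3 -m handwheel '[-0.001,0,0,0,0,0,0.8,0,0,0,0,0,0,0.8,0,0,0,0,0,0,0.8,0,0,0,0,0,0,0.8,0,0,0,0,0,0,0.8]' 15
python3 -m handwheel '[-0.001,0,0,0,0,0,0.8,0,0,0,0,0,0,0.8,0,0,0,0,0,0,0.8,0,0,0,0,0,0,0.8,0,0,0,0,0,0,0.8]' 15
```

```text
t: 25.15
position: [0.5452, -0.2376, 0.015]
eef_rot: [-0.009, 1.0, 0.0, 0.0]
contact_force: [-1.0, 0.5, 0.7]
gripper_width: 0.527
grip_force: 15.0
t: 25.65
position: [0.5462, -0.2376, 0.015]
eef_rot: [-0.009, 1.0, 0.0, -0.0]
contact_force: [-1.0, -0.0, 1.4]
gripper_width: 0.529
grip_force: 15.0
t: 26.15
position: [0.5469, -0.2377, 0.015]
eef_rot: [-0.009, 1.0, 0.0, -0.0]
contact_force: [-3.7, -0.4, 2.3]
gripper_width: 0.526
grip_force: 15.0
```

```bash
python3 -m handwheel '[-0.001,0,0,0,0,0,0.8,0,0,0,0,0,0,0.8,0,0,0,0,0,0,0.8,0,0,0,0,0,0,0.8,0,0,0,0,0,0,0.8]' 15
python3 -m handwheel '[-0.001,0,0,0,0,0,0.8,0,0,0,0,0,0,0.8,0,0,0,0,0,0,0.8,0,0,0,0,0,0,0.8,0,0,0,0,0,0,0.8]' 15
```

```text
t: 26.65
position: [0.5469, -0.2376, 0.015]
eef_rot: [-0.009, 1.0, 0.0, -0.001]
contact_force: [-7.7, 0.2, 3.9]
gripper_width: 0.526
grip_force: 15.0
t: 27.15
position: [0.547, -0.2376, 0.015]
eef_rot: [-0.009, 1.0, 0.0, -0.002]
contact_force: [-11.4, -0.1, 8.4]
gripper_width: 0.525
grip_force: 15.0
```

Fence contact. Back off a little, then move left to the stop (expected at y of about -0.232).

```bash
python3 -m handwheel '[0.0028,0,0,0,0,0,0.8,0,0.0015,0,0,0,0,0.8,0,0.0015,0,0,0,0,0.8,0,0,0,0,0,0,0.8,0,0,0,0,0,0,0.8]' 15
python3 -m handwheel '[0,0.001,0,0,0,0,0.8,0,0.001,0,0,0,0,0.8,0,0,0,0,0,0,0.8,0,0,0,0,0,0,0.8,0,0,0,0,0,0,0.8]'
python3 -m handwheel '[0,0.001,0,0,0,0,0.8,0,0.0005,0,0,0,0,0.8,0,0,0,0,0,0,0.8,0,0,0,0,0,0,0.8,0,0,0,0,0,0,0.8]'
python3 -m handwheel '[0,0.001,0,0,0,0,0.8,0,0,0,0,0,0,0.8,0,0,0,0,0,0,0.8,0,0,0,0,0,0,0.8,0,0,0,0,0,0,0.8]'
```

```text
t: 27.65
position: [0.5466, -0.2345, 0.0151]
eef_rot: [-0.009, 1.0, 0.0, 0.0]
contact_force: [-0.1, -0.2, -1.4]
gripper_width: 0.529
grip_force: 15.0
t: 28.15
position: [0.5463, -0.2327, 0.0151]
eef_rot: [-0.009, 1.0, -0.0, 0.0]
contact_force: [0.2, -1.1, -0.7]
gripper_width: 0.526
grip_force: 15.0
t: 28.65
position: [0.5463, -0.2319, 0.0152]
eef_rot: [-0.009, 1.0, -0.0, 0.0]
contact_force: [-1.0, -5.4, -1.5]
gripper_width: 0.527
grip_force: 15.0
t: 29.15
position: [0.5463, -0.2318, 0.0153]
eef_rot: [-0.009, 1.0, -0.001, 0.0]
contact_force: [0.1, -8.3, -2.4]
gripper_width: 0.527
grip_force: 15.0
```

```bash
python3 -m handwheel '[0,0.0007,0.0005,0,0,0,0.8,0,-0.0012,0,0,0,0,0.8,-0.0015,0,0,0,0,0,0.8,-0.0012,0,0,0,0,0,0.8,0,0,0,0,0,0,0.8]'
python3 -m handwheel '[0.001,0,0,0,0,0,0.8,0,-0.0003,0,0,0,0,0.8,0,0,0,0,0,0,0.35,0,0,0,0,0,0,0.35,0,0,0,0,0,0,0.35]'
python3 -m handwheel '[0,0,-0.02,0,0,0,0.35,0,0,-0.03,0,0,0,0.35,0,0,-0.04,0,0,0,0.35,0.04,0,-0.01,0,0,0,0.35,0.045,0,-0.03,0,0,0,0.35]'
python3 -m handwheel '[0.02,0.045,0,0,0,0,0.35,0,0.045,0,0,0,0,0.35,0,0.045,0,0,0,0,0.35,0,0.045,0,0,0,0,0.35,0,0.04,0,0,0,0,0.35]'
cat >> h.py <<'E'
def check(p,tag):
    "edges of red books on the press, projected at top height z=.028, in press coordinates (mm)"
    f=p['frame'].astype(int); m=((f[...,2]-f[...,0]>50)&(f[...,1]<130)).astype(np.uint8)
    m=cv2.morphologyEx(m,cv2.MORPH_CLOSE,np.ones((3,3))); k,l,st,c=cv2.connectedComponentsWithStats(m)
    for i in range(1,k):
        w=world(p,[c[i]],.028)[0]
        if st[i,4]>60 and .45<w[0]<.65 and -.3<w[1]<0:
            v,u=np.nonzero(l==i); X=world(p,np.c_[u,v],.028)
            r=cv2.minAreaRect((X[:,:2]*1e3).astype(np.float32)); print(tag,'book',np.round(r[0],1),np.round(r[1],1),round(r[2],1),st[i])
E
python3 - <<'E'
from h import *
plan(.5,-.05,.15,1)
for n in('top','side'):
    p=snapshot(n);cv2.imwrite(f'pics/{n}7.png',p['frame'])
    check(p,n)
    for b in books(p):
        if b[-1][2]>140:print(n,b)
    a=p['frame'][160:260,250:350] if n=='top' else p['frame'][150:250,210:310]
    cv2.imwrite(f'pics/{n}7c.png',cv2.resize(a,None,fx=6,fy=6,interpolation=2))
E
```

```text
t: 29.65
position: [0.5468, -0.2318, 0.015]
eef_rot: [-0.009, 1.0, -0.0, -0.002]
contact_force: [-10.0, -7.2, 6.7]
gripper_width: 0.526
grip_force: 15.0
t: 30.15
position: [0.5482, -0.2304, 0.0146]
eef_rot: [-0.009, 1.0, 0.0, 0.0]
contact_force: [1.0, 0.7, -0.2]
gripper_width: 0.637
grip_force: 0.0
t: 30.65
position: [0.4654, -0.2313, 0.1419]
eef_rot: [-0.01, 1.0, 0.001, -0.001]
contact_force: [-1.5, -0.3, 1.4]
gripper_width: 0.652
grip_force: 0.0
t: 31.15
position: [0.4422, -0.0105, 0.1426]
eef_rot: [-0.009, 1.0, 0.0, 0.0]
contact_force: [1.0, -0.2, -0.5]
gripper_width: 0.653
grip_force: 0.0
pos [ 0.4422 -0.0105  0.1426] yaw 1.0 tilt [ 0.05 -0.04] wz 0.01 shift [-57.1 -40.5  -7.4] grip 0.653 t 31.15 q [-0.2  -0.16  2.07  0.    1.23 -1.79] F [ 1.  -0.2 -0.5]
top book [551.6 -62.7] [56.  68.3] 1.0 [262 200  23  19 263]
top book [ 554.7 -234.6] [56. 96.] 1.0 [313 200  32  19 296]
top (0.87, [321.0, 198.0, 333.0, 218.0], np.float64(0.0302), [554.7, -232.8], [56.8, 44.2], 0.2, [91.0, 111.0, 174.0])
top (0.77, [268.0, 198.0, 284.0, 217.0], np.float64(0.031), [551.7, -72.0], [56.5, 43.5], 0.9, [95.0, 117.0, 180.0])
side book [ 556.7 -216.7] [116.2  53.5] 88.4 [256 180  16  16 146]
side book [557.2 -54.2] [115.6  67. ] 77.0 [248 201  22  19 202]
side (0.58, [253.0, 204.0, 267.0, 218.0], np.float64(0.0298), [556.8, -70.4], [53.4, 53.5], 2.1, [62.0, 106.0, 176.0])
side (0.35, [188.0, 204.0, 200.0, 232.0], np.float64(0.0739), [766.5, 47.5], [7.8, 19.3], 78.6, [90.0, 158.0, 213.0])
side (0.33, [228.0, 172.0, 294.0, 229.0], np.float64(0.0506), [619.3, -147.3], [67.5, 261.2], 1.3, [132.0, 197.0, 223.0])
```

View pics/top7c.png

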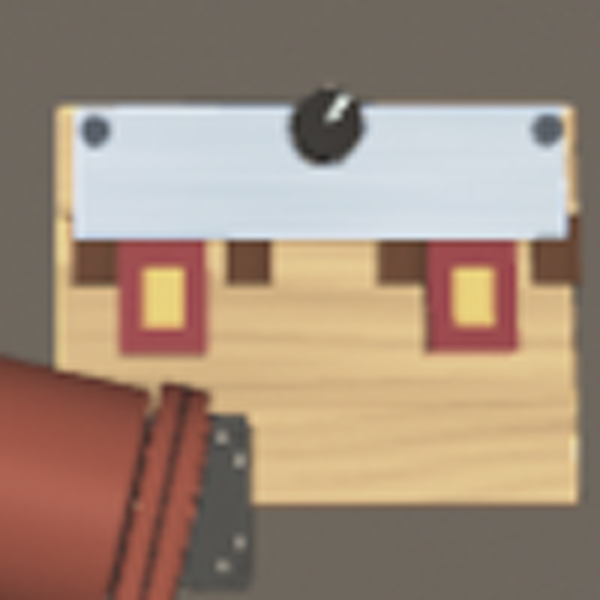

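```bash
python3 -m handwheel '[-0.025,-0.03,0,0,0,0,1,-0.027,-0.0325,0.02,0,0,0,1,0,0,0.035,0,0,0,1,0,0,0.035,0,0,0,1,0,0,0.025,0,0,0,1]' 20
python3 -m handwheel '[0,0,0.008,0,0,0,1,0,0,0,0,0,0,1,-0.003,0,0,0,0,0,1,-0.003,0,0,0,0,0,1,-0.003,0,0,0,0,0,1]'
python3 -m handwheel '[-0.002,0,0,0,0,0,1,-0.002,0,0,0,0,0,1,0,0,0,0,0,0,1,0,0,0,0,0,0,1,0,0,0,0,0,0,1]'
python3 -m handwheel '[-0.0015,0,0,0,0,0,1,-0.0015,0,0,0,0,0,1,0,0,0,0,0,0,1,0,0,0,0,0,0,1,0,0,0,0,0,0,1]'
```

```text
t: 31.85
position: [0.4945, -0.076, 0.0249]
eef_rot: [-0.007, 1.0, 0.0, -0.001]
contact_force: [-0.3, 0.8, -0.3]
gripper_width: 0.284
grip_force: 0.0
t: 32.35
position: [0.5064, -0.0747, 0.021]
eef_rot: [-0.009, 1.0, -0.0, 0.002]
contact_force: [-0.2, 0.2, -0.2]
gripper_width: 0.008
grip_force: 0.0
t: 32.85
position: [0.5085, -0.0741, 0.0193]
eef_rot: [-0.009, 1.0, 0.0, -0.0]
contact_force: [0.0, 0.1, 0.5]
gripper_width: 0.009
grip_force: 0.0
t: 33.35
position: [0.5116, -0.0741, 0.0193]
eef_rot: [-0.009, 1.0, 0.0, -0.0]
contact_force: [0.6, 1.6, -0.8]
gripper_width: 0.004
grip_force: 0.0
```

```bash
python3 -m handwheel '[-0.0015,0,0,0,0,0,1,-0.001,0,0,0,0,0,1,0,0,0,0,0,0,1,0,0,0,0,0,0,1,0,0,0,0,0,0,1]'
python3 -m handwheel '[-0.0015,0,0,0,0,0,1,0,0,0,0,0,0,1,0,0,0,0,0,0,1,0,0,0,0,0,0,1,0,0,0,0,0,0,1]'
python3 -m handwheel '[-0.0015,0,0,0,0,0,1,0,0,0,0,0,0,1,0,0,0,0,0,0,1,0,0,0,0,0,0,1,0,0,0,0,0,0,1]'
```

```text
t: 33.85
position: [0.5134, -0.0741, 0.0192]
eef_rot: [-0.009, 1.0, 0.0, -0.001]
contact_force: [-5.0, -0.6, 3.3]
gripper_width: 0.004
grip_force: 2.6
t: 34.35
position: [0.5135, -0.074, 0.0191]
eef_rot: [-0.009, 1.0, 0.0, -0.002]
contact_force: [-11.7, -1.1, 8.2]
gripper_width: 0.006
grip_force: 5.3
t: 34.85
position: [0.5136, -0.074, 0.0188]
eef_rot: [-0.009, 1.0, 0.0, -0.004]
contact_force: [-14.8, -1.9, 12.8]
gripper_width: 0.002
grip_force: 7.7
```

```bash
python3 -m handwheel '[0.01,0,0,0,0,0,1,0,0,-0.04,0,0,0,1,0,-0.04,0,0,0,0,1,0,-0.04,0,0,0,0,1,0,-0.04,0,0,0,0,1]'
python3 -m handwheel '[0,-0.04,0,0,0,0,1,0,0,0,0,0,0,1,0,0,0.025,0,0,0,1,0,0,0.0155,0,0,0,1,0,0,0,0,0,0,1]'
python3 -m handwheel '[-0.003,0,0,0,0,0,1,-0.0015,0,0,0,0,0,1,0,0,0,0,0,0,1,0,0,0,0,0,0,1,0,0,0,0,0,0,1]'
python3 -m handwheel '[-0.0015,0,0,0,0,0,1,0,0,0,0,0,0,1,0,0,0,0,0,0,1,0,0,0,0,0,0,1,0,0,0,0,0,0,1]'
python3 -m handwheel '[-0.0015,0,0,0,0,0,1,0,0,0,0,0,0,1,0,0,0,0,0,0,1,0,0,0,0,0,0,1,0,0,0,0,0,0,1]'
```

```text
t: 35.35
position: [0.5103, -0.1955, 0.0602]
eef_rot: [-0.009, 1.0, -0.001, 0.002]
contact_force: [0.5, 0.5, 0.2]
gripper_width: 0.007
grip_force: 0.0
t: 35.85
position: [0.5078, -0.2321, 0.0159]
eef_rot: [-0.009, 1.0, 0.002, -0.002]
contact_force: [-0.2, 0.6, 0.2]
gripper_width: 0.006
grip_force: 0.0
t: 36.35
position: [0.5148, -0.2342, 0.0194]
eef_rot: [-0.009, 1.0, -0.0, 0.0]
contact_force: [-0.3, 0.1, 0.6]
gripper_width: 0.006
grip_force: 0.0
t: 36.85
position: [0.5159, -0.2341, 0.0188]
eef_rot: [-0.009, 1.0, 0.0, -0.0]
contact_force: [-0.7, -0.6, -0.0]
gripper_width: 0.003
grip_force: 0.0
t: 37.35
position: [0.5168, -0.234, 0.0187]
eef_rot: [-0.009, 1.0, 0.0, -0.001]
contact_force: [-4.5, -0.4, 2.0]
gripper_width: 0.007
grip_force: 2.6
```

```bash
python3 -m handwheel '[-0.0015,0,0,0,0,0,1,-0.0015,0,0,0,0,0,1,0,0,0,0,0,0,1,0,0,0,0,0,0,1,0,0,0,0,0,0,1]'
python3 -m handwheel '[0.015,0,0,0,0,0,1,0,0,-0.04,0,0,0,0.3,0,0,-0.05,0,0,0,0.3,0,0,-0.05,0,0,0,0.3,0,0,0,0,0,-8,0.3]'
python3 -m handwheel '[0,0,0,0,0,-8,0.3,0,0,0,0,0,-8,0.3,0,0,0,0,0,-8,0.3,0,0,0,0,0,-8,0.3,0,0,0,0,0,0,0.3]'
python3 - <<'E'
from h import *
plan(.6314,-.1505,.13)
p=snapshot('side');cv2.imwrite('pics/side8.png',p['frame'])
for k in ['knob_grip']:
  for a in tip_of(p,k)[:1]: print(world(p,[a['location'][::-1]],.09),proj(p,[[.6314,-.1505,.09]]),a['location'])
p=snapshot('top')
for k in ['knob_grip']:
  for a in tip_of(p,k)[:1]: print(world(p,[a['location'][::-1]],.09),proj(p,[[.6314,-.1505,.09]]),a['location'])
m=outline_of(p,'knob')
for a in m[:1]:
  v,u=np.nonzero(a['mask']);print(a['bbox'],world(p,[[u.mean(),v.mean()]],.101))
E
```

```text
t: 37.85
position: [0.517, -0.234, 0.0186]
eef_rot: [-0.009, 1.0, 0.001, -0.004]
contact_force: [-16.4, -0.9, 11.8]
gripper_width: 0.006
grip_force: 8.3
t: 38.35
position: [0.5109, -0.2371, 0.1682]
eef_rot: [-0.079, 0.997, -0.005, 0.007]
contact_force: [0.4, -0.1, 0.4]
gripper_width: 0.287
grip_force: 0.0
t: 38.85
position: [0.5252, -0.1974, 0.1569]
eef_rot: [-0.324, 0.946, -0.02, -0.018]
contact_force: [-1.3, -0.1, 0.2]
gripper_width: 0.677
grip_force: 0.0
pos [ 0.5252 -0.1974  0.1569] yaw 37.8 tilt [-2.72  1.43] wz 0 shift [-113.8  -27.4   22.2] grip 0.677 t 38.85 q [-0.47  0.13  1.76 -0.06  1.25 -2.68] F [-1.3 -0.1  0.2]
[[ 0.5578765  -0.03409767  0.09      ]] [[240.64586555 179.49845503]] [197.0, 260.6]
[[ 0.63437    -0.15596699  0.09      ]] [[303.25728428 180.75146995]] [179.8, 305.1]
[296.1, 175.3, 311.6, 187.6] [[ 0.63003416 -0.15043667  0.101     ]]
```

```bash
python3 -m handwheel '[0,0,0,0,0,8,0.3,0,0,0,0,0,8,0.3,0,0,0,0,0,0,0.3,0,0,0,0,0,0,0.3,0,0,0,0,0,0,0.3]'
python3 -c "
from h import *
plan(.631,-.1505,.13,41)"
```

```text
t: 39.6
position: [0.5231, -0.2008, 0.1568]
eef_rot: [-0.188, 0.982, -0.022, -0.017]
contact_force: [0.1, -0.1, 0.4]
gripper_width: 0.699
grip_force: 0.0
pos [ 0.5231 -0.2008  0.1568] yaw 21.6 tilt [-2.34  2.11] wz -19.42 shift [-115.7  -32.4   21.7] grip 0.699 t 39.6 q [-0.47  0.13  1.76 -0.06  1.25 -2.4 ] F [ 0.1 -0.1  0.4]
```

```bash
cat >> h.py <<'E'
def level(yaw):
    R=Ro.from_quat(get_obs()['eef_rot']);c,s=np.cos(np.radians(yaw)),np.sin(np.radians(yaw))
    D=Ro.from_matrix(np.array([[-c,-s,0],[-s,c,0],[0,0,-1]]))
    print('rotvec',(R.inv()*D).as_rotvec(degrees=True).round(2))
E
python3 -c "
from h import *
level(21.6);print(get_obs()['eef_rot'])"
```

```text
rotvec [-2.11 -2.35  0.03]
[-0.18754084  0.98187064 -0.02194026 -0.01664659]
```

```bash
python3 -m handwheel '[0,0,0,-2.1,-2.35,0,0.3,-0.04,0.0023,0,0,0,0,0.3,-0.04,0.0023,0,0,0,0,0.3,-0.0388,0.0022,0,0,0,0,0.3,0,0,0,0,0,0,0.3]'
python3 -m handwheel '[0,0,0,0,0,-8,0.3,0,0,0,0,0,-7,0.3,0,0,0,0,0,0,0.3,0,0,0,0,0,0,0.3,0,0,0,0,0,0,0.3]'
python3 -c "
from h import *
plan(.631,-.1505,.071,41);level(37)"
```

```text
t: 40.1
position: [0.6343, -0.1485, 0.1564]
eef_rot: [-0.189, 0.982, 0.0, 0.001]
contact_force: [-0.1, -1.0, 0.3]
gripper_width: 0.698
grip_force: 0.0
t: 40.6
position: [0.631, -0.1508, 0.1569]
eef_rot: [-0.312, 0.95, -0.0, 0.0]
contact_force: [0.1, -0.1, -0.3]
gripper_width: 0.706
grip_force: 0.0
pos [ 0.631  -0.1508  0.1569] yaw 36.4 tilt [-0.    0.02] wz -4.61 shift [-0.2  0.2 85.9] grip 0.706 t 40.6 q [-0.36  0.33  1.52 -0.    1.29 -2.56] F [ 0.1 -0.1 -0.3]
rotvec [-0.02 -0.   -0.61]
```

```bash
python3 -m handwheel '[0,0,0.03,0,0,0,0.3,0,0,0.03,0,0,0,0.3,0,0,0.02,0,0,0,0.3,0,0,0.006,0,0,0,0.3,0,0,0,0,0,0,0.3]'
python3 -m handwheel '[0,0,0,0,0,0,0.9,0,0,0,0,0,0,0.9,0,0,0,0,0,0,0.9,0,0,0,0,0,0,0.9,0,0,0,0,0,0,0.9]' 40
python3 - <<'E'
from h import *
plan(.631,-.1505,.071,41)
for n in('top','side'):
    p=snapshot(n);cv2.imwrite(f'pics/{n}9.png',p['frame'])
    for b in books(p):
        if b[-1][2]>140:print(n,b)
a=p['frame'][130:230,200:320];cv2.imwrite('pics/side9c.png',cv2.resize(a,None,fx=6,fy=6,interpolation=2))
E
```

```text
t: 41.1
position: [0.6305, -0.1504, 0.0699]
eef_rot: [-0.313, 0.95, 0.0, -0.001]
contact_force: [1.1, 0.3, -0.4]
gripper_width: 0.696
grip_force: 0.0
t: 41.6
position: [0.632, -0.1509, 0.0718]
eef_rot: [-0.313, 0.95, -0.001, 0.001]
contact_force: [1.4, -1.1, 1.9]
gripper_width: 0.405
grip_force: 40.0
pos [ 0.632  -0.1509  0.0718] yaw 36.5 tilt [0.05 0.11] wz -4.48 shift [0.4 1.  0.8] grip 0.405 t 41.6 q [-0.36  0.42  1.58 -0.    1.14 -2.56] F [ 1.4 -1.1  1.9]
top (0.66, [330.0, 203.0, 336.0, 219.0], np.float64(0.0304), [550.0, -246.5], [16.1, 40.6], 89.4, [84.0, 92.0, 168.0])
side (0.65, [259.0, 183.0, 270.0, 192.0], np.float64(0.0296), [558.5, -221.2], [54.5, 68.5], 2.3, [67.0, 110.0, 178.0])
side (0.54, [250.0, 204.0, 272.0, 218.0], np.float64(0.03), [560.5, -70.8], [52.4, 65.0], 85.0, [67.0, 112.0, 182.0])
```

View pics/side9c.png

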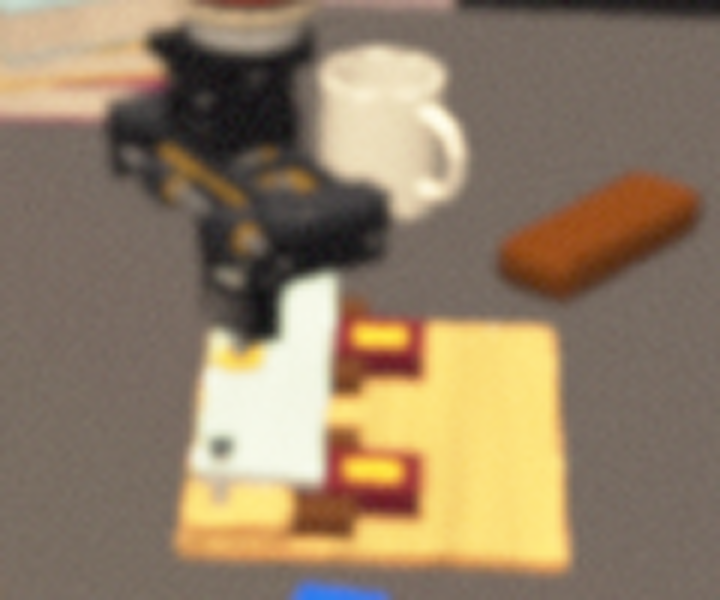

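The knob is gripped (35 mm) and both books look square in the side view (crop about (385,350) and (375,485)). Now turn clockwise.

```bash
python3 -m handwheel '[0,0,0,0,0,8,0.9,0,0,0,0,0,8,0.9,0,0,0,0,0,8,0.9,0,0,0,0,0,8,0.9,0,0,0,0,0,8,0.9]' 40
python3 -m handwheel '[0,0,0,0,0,8,0.9,0,0,0,0,0,8,0.9,0,0,0,0,0,8,0.9,0,0,0,0,0,8,0.9,0,0,0,0,0,8,0.9]' 40
python3 -c "
from h import *
plan(.631,-.1505,.071,-43);print(get_obs()['wrist_torque'])"
```

```text
t: 42.3
position: [0.6317, -0.15, 0.0718]
eef_rot: [0.033, 0.999, 0.0, 0.001]
contact_force: [-0.6, 2.1, 5.9]
gripper_width: 0.403
grip_force: 40.0
t: 42.8
position: [0.6321, -0.1492, 0.0718]
eef_rot: [0.373, 0.928, 0.001, 0.001]
contact_force: [1.6, 4.6, 5.7]
gripper_width: 0.402
grip_force: 40.0
pos [ 0.6321 -0.1492  0.0718] yaw -43.8 tilt [ 0.01 -0.13] wz -0.79 shift [-0.1 -1.7  0.8] grip 0.402 t 42.8 q [-0.35  0.42  1.58  0.    1.15 -1.16] F [1.6 4.6 5.7]
[ 0.71217634 -0.21385147  0.09834452]
```

Good. Continue to about 280° in total.

```bash
for i in 1; do python3 -m handwheel '[0,0,0,0,0,8,0.9,0,0,0,0,0,8,0.9,0,0,0,0,0,8,0.9,0,0,0,0,0,8,0.9,0,0,0,0,0,8,0.9]' 40
python3 -m handwheel '[0,0,0,0,0,8,0.9,0,0,0,0,0,8,0.9,0,0,0,0,0,8,0.9,0,0,0,0,0,8,0.9,0,0,0,0,0,8,0.9]' 40
python3 -m handwheel '[0,0,0,0,0,8,0.9,0,0,0,0,0,8,0.9,0,0,0,0,0,8,0.9,0,0,0,0,0,8,0.9,0,0,0,0,0,8,0.9]' 40
python3 -m handwheel '[0,0,0,0,0,8,0.9,0,0,0,0,0,8,0.9,0,0,0,0,0,8,0.9,0,0,0,0,0,8,0.9,0,0,0,0,0,8,0.9]' 40
python3 -m handwheel '[0,0,0,0,0,8,0.9,0,0,0,0,0,8,0.9,0,0,0,0,0,0,0.9,0,0,0,0,0,0,0.9,0,0,0,0,0,0,0.9]' 40; done
python3 -c "
from h import *
plan(.631,-.1505,.071,-43);print(get_obs()['wrist_torque'])
p=snapshot('side');bar,_=press(p);print(np.percentile(bar[:,2],[25,50,75]))
p=snapshot('top');bar,_=press(p);print(np.percentile(bar[:,2],[25,50,75]))"
```

```text
t: 43.3
position: [0.6329, -0.1488, 0.0718]
eef_rot: [0.668, 0.744, 0.002, 0.001]
contact_force: [4.5, 6.1, 3.6]
gripper_width: 0.399
grip_force: 40.0
t: 43.8
position: [0.6339, -0.149, 0.0718]
eef_rot: [0.882, 0.471, 0.003, 0.001]
contact_force: [8.4, 3.9, 1.1]
gripper_width: 0.402
grip_force: 40.0
t: 44.3
position: [0.6344, -0.1498, 0.0719]
eef_rot: [0.99, 0.141, 0.004, 0.0]
contact_force: [10.3, 1.1, -1.3]
gripper_width: 0.397
grip_force: 40.0
t: 44.8
position: [0.6344, -0.1507, 0.0718]
eef_rot: [0.978, -0.206, 0.004, -0.0]
contact_force: [9.6, -1.3, -1.8]
gripper_width: 0.404
grip_force: 40.0
t: 45.3
position: [0.6341, -0.1511, 0.0718]
eef_rot: [0.941, -0.338, 0.003, -0.0]
contact_force: [9.4, -1.8, -1.1]
gripper_width: 0.405
grip_force: 40.0
pos [ 0.6341 -0.1511  0.0718] yaw 140.5 tilt [-0.35  0.17] wz -176.5 shift [ 2.7 -1.7  0.8] grip 0.405 t 45.3 q [-0.36  0.42  1.58  0.    1.14  1.9 ] F [ 9.4 -1.8 -1.1]
[-0.26058423 -1.36037055 -0.06785098]
[0.0451603  0.04641165 0.04792309]
[0.04456533 0.04617367 0.04799992]
```

```bash
python3 -m handwheel '[0,0,0,0,0,8,0.9,0,0,0,0,0,8,0.9,0,0,0,0,0,8,0.9,0,0,0,0,0,8,0.9,0,0,0,0,0,6,0.9]' 40
python3 -m handwheel '[0,0,0,0,0,0,0.35,0,0,0,0,0,0,0.35,0,0,0,0,0,0,0.35,0.0004,-0.002,0,0,0,0,0.35,0,0,0,0,0,-8,0.35]'
python3 -m handwheel '[0,0,0,0,0,-8,0.35,0,0,0,0,0,-8,0.35,0,0,0,0,0,-8,0.35,0,0,0,0,0,-8,0.35,0,0,0,0,0,-8,0.35]'
python3 -m handwheel '[0,0,0,0,0,-8,0.35,0,0,0,0,0,-8,0.35,0,0,0,0,0,-8,0.35,0,0,0,0,0,-8,0.35,0,0,0,0,0,-8,0.35]'
python3 -m handwheel '[0,0,0,0,0,-8,0.35,0,0,0,0,0,-8,0.35,0,0,0,0,0,-8,0.35,0,0,0,0,0,-8,0.35,0,0,0,0,0,-8,0.35]'
python3 -m handwheel '[0,0,0,0,0,-8,0.35,0,0,0,0,0,-8,0.35,0,0,0,0,0,-8,0.35,0,0,0,0,0,-8,0.35,0,0,0,0,0,-8,0.35]'
python3 -m handwheel '[0,0,0,0,0,-8,0.35,0,0,0,0,0,-8,0.35,0,0,0,0,0,-8,0.35,0,0,0,0,0,-8,0.35,0,0,0,0,0,-8,0.35]'
python3 -m handwheel '[0,0,0,0,0,-8,0.35,0,0,0,0,0,-8,0.35,0,0,0,0,0,-8,0.35,0,0,0,0,0,-8,0.35,0,0,0,0,0,-8,0.35]'
python3 -m handwheel '[0,0,0,0,0,-8,0.35,0,0,0,0,0,-8,0.35,0,0,0,0,0,-8,0.35,0,0,0,0,0,-8,0.35,0,0,0,0,0,0,0.35]'
python3 -c "
from h import *
plan(.633,-.1502,.071,37);print(get_obs()['wrist_torque']);level(37)"
```

```text
t: 45.9
position: [0.6334, -0.1515, 0.0718]
eef_rot: [0.778, -0.628, 0.003, -0.001]
contact_force: [6.3, -3.9, 0.9]
gripper_width: 0.401
grip_force: 40.0
t: 46.4
position: [0.6332, -0.1503, 0.0705]
eef_rot: [0.822, -0.569, -0.0, 0.0]
contact_force: [-0.4, -0.5, 0.0]
gripper_width: 0.641
grip_force: 0.0
t: 46.9
position: [0.6331, -0.1503, 0.0705]
eef_rot: [0.968, -0.251, -0.0, 0.0]
contact_force: [1.2, 0.1, -0.6]
gripper_width: 0.653
grip_force: 0.0
t: 47.4
position: [0.6331, -0.1503, 0.0705]
eef_rot: [0.996, 0.095, -0.0, -0.0]
contact_force: [-0.5, 0.5, -0.3]
gripper_width: 0.652
grip_force: 0.0
t: 47.9
position: [0.6331, -0.1503, 0.0705]
eef_rot: [0.903, 0.43, -0.0, -0.0]
contact_force: [0.3, -0.3, -0.1]
gripper_width: 0.649
grip_force: 0.0
t: 48.4
position: [0.6331, -0.1503, 0.0705]
eef_rot: [0.702, 0.712, -0.0, -0.0]
contact_force: [-0.6, -0.0, 0.6]
gripper_width: 0.652
grip_force: 0.0
t: 48.9
position: [0.6331, -0.1503, 0.0705]
eef_rot: [0.416, 0.909, -0.0, -0.0]
contact_force: [-0.5, 0.8, -0.3]
gripper_width: 0.648
grip_force: 0.0
t: 49.4
position: [0.6331, -0.1503, 0.0705]
eef_rot: [0.08, 0.997, -0.0, -0.0]
contact_force: [0.1, -0.1, 0.2]
gripper_width: 0.647
grip_force: 0.0
t: 49.9
position: [0.6331, -0.1504, 0.0706]
eef_rot: [-0.196, 0.981, 0.0, -0.0]
contact_force: [-0.2, -0.2, -0.1]
gripper_width: 0.653
grip_force: 0.0
pos [ 0.6331 -0.1504  0.0706] yaw 22.6 tilt [-0.02 -0.01] wz -14.39 shift [ 0.   0.2 -0.4] grip 0.653 t 49.9 q [-0.35  0.42  1.57 -0.    1.15 -2.32] F [-0.2 -0.2 -0.1]
[ 0.06044752  0.06379843 -0.01624012]
rotvec [ 1.000e-02 -2.000e-02 -1.439e+01]
```

```bash
python3 -m handwheel '[0,0,0,0,0,-7,0.35,0,0,0,0,0,-6,0.35,0,0,0,0,0,0,0.9,0,0,0,0,0,0,0.9,0,0,0,0,0,0,0.9]' 40
python3 -m handwheel '[0,0,0,0,0,0,0.9,0,0,0,0,0,8,0.9,0,0,0,0,0,8,0.9,0,0,0,0,0,8,0.9,0,0,0,0,0,8,0.9]' 40
python3 -m handwheel '[0,0,0,0,0,8,0.9,0,0,0,0,0,8,0.9,0,0,0,0,0,8,0.9,0,0,0,0,0,8,0.9,0,0,0,0,0,8,0.9]' 40
python3 -m handwheel '[0,0,0,0,0,8,0.9,0,0,0,0,0,8,0.9,0,0,0,0,0,8,0.9,0,0,0,0,0,8,0.9,0,0,0,0,0,8,0.9]' 40
python3 -m handwheel '[0,0,0,0,0,8,0.9,0,0,0,0,0,8,0.9,0,0,0,0,0,8,0.9,0,0,0,0,0,8,0.9,0,0,0,0,0,8,0.9]' 40
python3 -c "
from h import *
plan(.633,-.1502,.071,37);print(get_obs()['wrist_torque'])
p=snapshot('side');bar,_=press(p)
p=snapshot('top');
X=world(p,[[280,187],[285,187],[330,187],[335,187]]);print(X.round(4))
for b in books(p):
   if b[-1][2]>140:print(b)
p=snapshot('side')
for b in books(p):
   if b[-1][2]>140:print(b)
"
```

```text
t: 50.4
position: [0.6332, -0.1505, 0.0708]
eef_rot: [-0.303, 0.953, -0.0, -0.0]
contact_force: [-0.1, 0.1, -0.0]
gripper_width: 0.455
grip_force: 0.0
t: 50.9
position: [0.633, -0.1501, 0.0708]
eef_rot: [-0.027, 1.0, 0.0, -0.0]
contact_force: [-1.6, 0.6, 0.2]
gripper_width: 0.401
grip_force: 40.0
t: 51.4
position: [0.6331, -0.15, 0.0708]
eef_rot: [0.316, 0.949, 0.0, -0.0]
contact_force: [-0.3, 0.6, 0.5]
gripper_width: 0.402
grip_force: 40.0
t: 51.9
position: [0.6331, -0.15, 0.0708]
eef_rot: [0.622, 0.783, 0.0, -0.0]
contact_force: [-1.2, 1.2, 1.1]
gripper_width: 0.404
grip_force: 40.0
t: 52.4
position: [0.6332, -0.1501, 0.0708]
eef_rot: [0.852, 0.523, -0.0, -0.0]
contact_force: [-1.3, 2.5, 0.6]
gripper_width: 0.401
grip_force: 40.0
pos [ 0.6332 -0.1501  0.0708] yaw -116.9 tilt [-0.01  0.02] wz -153.88 shift [ 0.2 -0.  -0.2] grip 0.401 t 52.4 q [-0.35  0.42  1.57  0.    1.15  0.12] F [-1.3  2.5  0.6]
[ 0.18426818  0.1687968  -0.00921423]
[[ 0.5468 -0.0689  0.5115]
 [ 0.619  -0.0984  0.0417]
 [ 0.5509 -0.1694  0.4966]
 [ 0.552  -0.1804  0.4906]]
(0.5, [329.0, 200.0, 337.0, 220.0], np.float64(0.0319), [551.4, -245.1], [18.7, 50.9], 88.2, [85.0, 95.0, 169.0])
(0.57, [253.0, 202.0, 270.0, 218.0], np.float64(0.0301), [556.9, -74.2], [53.5, 65.8], 2.8, [72.0, 118.0, 186.0])
(0.29, [230.0, 174.0, 256.0, 214.0], np.float64(0.0449), [619.5, -148.4], [68.1, 260.0], 1.3, [206.0, 230.0, 232.0])
```

```bash
python3 -m handwheel '[0,0,0,0,0,8,0.9,0,0,0,0,0,8,0.9,0,0,0,0,0,8,0.9,0,0,0,0,0,8,0.9,0,0,0,0,0,8,0.9]' 40
python3 -m handwheel '[0,0,0,0,0,8,0.9,0,0,0,0,0,8,0.9,0,0,0,0,0,8,0.9,0,0,0,0,0,8,0.9,0,0,0,0,0,8,0.9]' 40
python3 -m handwheel '[0,0,0,0,0,8,0.9,0,0,0,0,0,8,0.9,0,0,0,0,0,8,0.9,0,0,0,0,0,8,0.9,0,0,0,0,0,8,0.9]' 40
python3 -m handwheel '[0,0,0,0,0,8,0.9,0,0,0,0,0,8,0.9,0,0,0,0,0,0,0.9,0,0,0,0,0,0,0.9,0,0,0,0,0,0,0.9]' 40
python3 -c "
from h import *
plan(.633,-.1502,.071,37);print(get_obs()['wrist_torque'])
p=snapshot('side');print(books(p,'bar_edge'))
for b in books(p):
   if b[-1][2]>140:print(b)
"
```

```text
t: 53.15
position: [0.6332, -0.1501, 0.0708]
eef_rot: [0.979, 0.202, -0.0, -0.0]
contact_force: [-0.2, 2.4, 0.3]
gripper_width: 0.402
grip_force: 40.0
t: 53.65
position: [0.6332, -0.1502, 0.0708]
eef_rot: [0.989, -0.145, -0.0, -0.0]
contact_force: [-0.3, 1.7, 0.6]
gripper_width: 0.402
grip_force: 40.0
t: 54.15
position: [0.6332, -0.1503, 0.0708]
eef_rot: [0.88, -0.475, -0.0, -0.0]
contact_force: [-1.3, 1.5, 0.6]
gripper_width: 0.405
grip_force: 40.0
t: 54.65
position: [0.6331, -0.1503, 0.0708]
eef_rot: [0.808, -0.59, -0.0, 0.0]
contact_force: [-1.1, 2.8, 1.1]
gripper_width: 0.402
grip_force: 40.0
pos [ 0.6331 -0.1503  0.0708] yaw 107.7 tilt [ 0.01 -0.01] wz 70.72 shift [ 0.1  0.1 -0.2] grip 0.402 t 54.65 q [-0.35  0.42  1.57  0.    1.15  2.48] F [-1.1  2.8  1.1]
[0.55707946 0.36591198 0.03274701]
[]
(0.62, [256.0, 184.0, 270.0, 193.0], np.float64(0.0299), [558.3, -229.8], [48.1, 55.4], 88.0, [63.0, 112.0, 182.0])
(0.45, [252.0, 204.0, 272.0, 218.0], np.float64(0.0298), [556.7, -70.1], [53.4, 55.9], 1.7, [65.0, 110.0, 181.0])
```

```bash
python3 -m handwheel '[0,0,0,0,0,0,0.35,0,0,0,0,0,0,0.35,0,0,0,0,0,0,0.35,0,0,0,0,0,-8,0.35,0,0,0,0,0,-8,0.35]'
python3 -m handwheel '[0,0,0,0,0,-8,0.35,0,0,0,0,0,-8,0.35,0,0,0,0,0,-8,0.35,0,0,0,0,0,-8,0.35,0,0,0,0,0,-8,0.35]'
python3 -m handwheel '[0,0,0,0,0,-8,0.35,0,0,0,0,0,-8,0.35,0,0,0,0,0,-8,0.35,0,0,0,0,0,-8,0.35,0,0,0,0,0,-8,0.35]'
python3 -m handwheel '[0,0,0,0,0,-8,0.35,0,0,0,0,0,-8,0.35,0,0,0,0,0,-8,0.35,0,0,0,0,0,-8,0.35,0,0,0,0,0,-8,0.35]'
python3 -m handwheel '[0,0,0,0,0,-8,0.35,0,0,0,0,0,-8,0.35,0,0,0,0,0,-8,0.35,0,0,0,0,0,-8,0.35,0,0,0,0,0,-8,0.35]'
python3 -m handwheel '[0,0,0,0,0,-8,0.35,0,0,0,0,0,0,0.9,0,0,0,0,0,0,0.9,0,0,0,0,0,0,0.9,0,0,0,0,0,0,0.9]' 40
python3 - <<'E'
from h import *
plan(.633,-.1502,.071,37)
for n in('top','side'):
    p=snapshot(n);cv2.imwrite(f'pics/{n}10.png',p['frame'])
    for b in books(p):
        if b[-1][2]>140:print(n,b)
a=p['frame'][130:230,200:320];cv2.imwrite('pics/side10c.png',cv2.resize(a,None,fx=6,fy=6,interpolation=2))
E
```

```text
t: 55.3
position: [0.6335, -0.151, 0.0709]
eef_rot: [0.882, -0.471, 0.001, 0.0]
contact_force: [0.1, 0.2, -0.2]
gripper_width: 0.64
grip_force: 0.0
t: 55.8
position: [0.6335, -0.151, 0.071]
eef_rot: [0.99, -0.14, 0.0, 0.0]
contact_force: [-0.6, 0.7, -0.2]
gripper_width: 0.65
grip_force: 0.0
t: 56.3
position: [0.6335, -0.151, 0.071]
eef_rot: [0.978, 0.207, 0.0, 0.001]
contact_force: [0.0, -0.1, -0.3]
gripper_width: 0.65
grip_force: 0.0
t: 56.8
position: [0.6335, -0.151, 0.0709]
eef_rot: [0.849, 0.529, 0.0, 0.001]
contact_force: [-0.1, -0.2, -1.7]
gripper_width: 0.644
grip_force: 0.0
t: 57.3
position: [0.6335, -0.151, 0.0709]
eef_rot: [0.617, 0.787, -0.0, 0.001]
contact_force: [0.1, 0.4, -0.5]
gripper_width: 0.654
grip_force: 0.0
t: 57.8
position: [0.6334, -0.1506, 0.0709]
eef_rot: [0.563, 0.826, -0.0, 0.0]
contact_force: [0.3, -0.7, 0.7]
gripper_width: 0.402
grip_force: 40.0
pos [ 0.6334 -0.1506  0.0709] yaw -68.6 tilt [ 0.03 -0.01] wz -105.58 shift [ 0.   0.6 -0.1] grip 0.402 t 57.8 q [-0.35  0.42  1.57 -0.    1.15 -0.73] F [ 0.3 -0.7  0.7]
side (0.66, [256.0, 184.0, 271.0, 193.0], np.float64(0.0305), [558.5, -228.6], [53.6, 51.0], 2.0, [62.0, 109.0, 180.0])
side (0.53, [255.0, 205.0, 270.0, 217.0], np.float64(0.0298), [556.5, -65.9], [53.1, 63.8], 1.9, [65.0, 110.0, 181.0])
```

View pics/side10c.png

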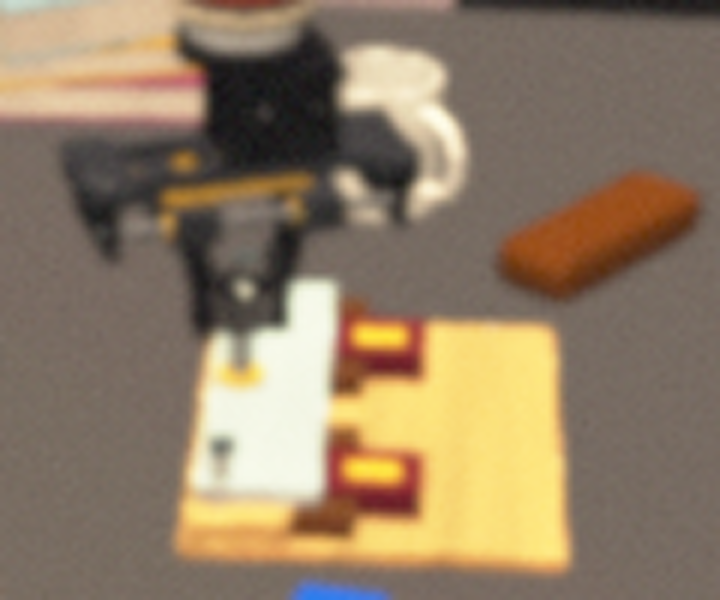

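```bash
W='from workcell import get_obs;o=get_obs();print("TQ",o["wrist_torque"],o["qpos"][5])'
python3 -m handwheel '[0,0,0,0,0,8,0.9,0,0,0,0,0,8,0.9,0,0,0,0,0,8,0.9,0,0,0,0,0,8,0.9,0,0,0,0,0,0,0.9]' 50; python3 -c "$W"
python3 -m handwheel '[0,0,0,0,0,8,0.9,0,0,0,0,0,8,0.9,0,0,0,0,0,8,0.9,0,0,0,0,0,8,0.9,0,0,0,0,0,0,0.9]' 50; python3 -c "$W"
python3 -m handwheel '[0,0,0,0,0,8,0.9,0,0,0,0,0,8,0.9,0,0,0,0,0,8,0.9,0,0,0,0,0,0,0.9,0,0,0,0,0,0,0.9]' 50; python3 -c "$W"
```

```text
t: 58.5
position: [0.633, -0.1506, 0.0708]
eef_rot: [0.769, 0.639, -0.0, 0.0]
contact_force: [-1.8, -0.1, 1.1]
gripper_width: 0.402
grip_force: 50.0
TQ [-0.20362668  0.25865768 -0.08034714] -0.16968403594536766
t: 59.0
position: [0.6328, -0.1505, 0.0709]
eef_rot: [0.915, 0.404, -0.0, -0.0]
contact_force: [-2.2, 0.3, 2.6]
gripper_width: 0.402
grip_force: 50.0
TQ [-0.16664694  0.65006565 -0.01584236] 0.3852873661983201
t: 59.5
position: [0.6327, -0.1504, 0.0708]
eef_rot: [0.978, 0.207, -0.001, -0.0]
contact_force: [-5.6, 1.0, 4.4]
gripper_width: 0.399
grip_force: 50.0
TQ [0.01920687 1.06437793 0.01581042] 0.7990071723922852
```

```bash
W='from workcell import get_obs;o=get_obs();print("TQ",o["wrist_torque"],o["qpos"][5])'
python3 -m handwheel '[0,0,0,0,0,7,0.9,0,0,0,0,0,7,0.9,0,0,0,0,0,0,0.9,0,0,0,0,0,0,0.9,0,0,0,0,0,0,0.9]' 50|grep cont; python3 -c "$W"
python3 -m handwheel '[0,0,0,0,0,7,0.9,0,0,0,0,0,0,0.9,0,0,0,0,0,0,0.9,0,0,0,0,0,0,0.9,0,0,0,0,0,0,0.9]' 50|grep cont; python3 -c "$W"
python3 -m handwheel '[0,0,0,0,0,6,0.9,0,0,0,0,0,0,0.9,0,0,0,0,0,0,0.9,0,0,0,0,0,0,0.9,0,0,0,0,0,0,0.9]' 50|grep cont; python3 -c "$W
from h import *
p=snapshot('top');f=p
plan(.633,-.15,.07)
X=world(p,np.mgrid[262:344:1,176:197:1].reshape(2,-1).T.astype(float));X=X[(X[:,2]>.03)&(X[:,2]<.06)];print(np.percentile(X[:,2],[10,50,90]),len(X))"
```

```text
contact_force: [-4.8, 0.6, 4.7]
TQ [0.06615229 1.05863304 0.01434593] 1.0439506749460512
contact_force: [-5.3, 0.8, 4.2]
TQ [0.09878206 1.11135284 0.05547739] 1.1660406434483734
contact_force: [-4.8, 1.4, 4.5]
TQ [0.12258004 1.15001915 0.03172721] 1.2706742663110124
pos [ 0.6326 -0.1501  0.0708] yaw 176.9 tilt [0.09 0.02] wz 0 shift [ 0.4 -0.2  0.8] grip 0.403 t 61.05 q [-0.35  0.42  1.57 -0.    1.15  1.27] F [-6.3  0.4  3.4]
[0.03478483 0.03809209 0.04143432] 516
```

```bash
W='from workcell import get_obs;o=get_obs();print("TQ",o["wrist_torque"].round(3) if hasattr(o["wrist_torque"],"round") else o["wrist_torque"],o["qpos"][5])'
for i in 1; do python3 -m handwheel '[0,0,0,0,0,5,0.9,0,0,0,0,0,0,0.9,0,0,0,0,0,0,0.9,0,0,0,0,0,0,0.9,0,0,0,0,0,0,0.9]' 60|grep cont; python3 -c "$W"
python3 -m handwheel '[0,0,0,0,0,5,0.9,0,0,0,0,0,0,0.9,0,0,0,0,0,0,0.9,0,0,0,0,0,0,0.9,0,0,0,0,0,0,0.9]' 60|grep cont; python3 -c "$W"
python3 -m handwheel '[0,0,0,0,0,5,0.9,0,0,0,0,0,0,0.9,0,0,0,0,0,0,0.9,0,0,0,0,0,0,0.9,0,0,0,0,0,0,0.9]' 60|grep cont; python3 -c "$W"; done
```

```text
contact_force: [-6.4, 0.7, 3.0]
TQ [0.142 1.071 1.209] 1.3560737088574097
contact_force: [6.2, 0.7, -4.1]
TQ [ 0.116 -0.921  1.316] 1.4495304079421176
contact_force: [5.3, 1.5, -1.5]
TQ [ 0.136 -0.756  0.631] 1.5370847448281466
```

```bash
W='from workcell import get_obs;o=get_obs();print("TQ",o["wrist_torque"].round(3),o["qpos"][5],o["grip_force"])'
python3 -m handwheel '[0,0,0,0,0,0,0.45,0,0,0,0,0,0,0.45,0,0,0,0,0,-8,0.45,0,0,0,0,0,-8,0.45,0,0,0,0,0,0,0.9]' 60|grep cont; python3 -c "$W"
python3 -m handwheel '[0,0,0,0,0,0,0.9,0,0,0,0,0,0,0.9,0,0,0,0,0,0,0.9,0,0,0,0,0,2,0.9,0,0,0,0,0,0,0.9]' 60|grep cont; python3 -c "$W"
python3 -m handwheel '[0,0,0,0,0,2,0.9,0,0,0,0,0,0,0.9,0,0,0,0,0,0,0.9,0,0,0,0,0,0,0.9,0,0,0,0,0,0,0.9]' 60|grep cont; python3 -c "$W"
python3 -m handwheel '[0,0,0,0,0,2,0.9,0,0,0,0,0,0,0.9,0,0,0,0,0,0,0.9,0,0,0,0,0,0,0.9,0,0,0,0,0,0,0.9]' 60|grep cont; python3 -c "$W"
python3 -m handwheel '[0,0,0,0,0,2,0.9,0,0,0,0,0,0,0.9,0,0,0,0,0,0,0.9,0,0,0,0,0,0,0.9,0,0,0,0,0,0,0.9]' 60|grep cont; python3 -c "$W"
```

```text
contact_force: [0.1, -1.2, -0.7]
TQ [-0.025  0.123  0.012] 1.25836731664565 0.0
contact_force: [-1.8, 1.4, -0.4]
TQ [0.271 0.429 0.034] 1.2961308855205051 59.999752286821604
contact_force: [-2.7, 3.8, 2.2]
TQ [0.596 0.752 0.127] 1.3292505269950525 59.999567214399576
contact_force: [-4.0, 4.7, 1.9]
TQ [0.583 0.775 0.057] 1.364082359108803 59.99947149306536
contact_force: [-3.3, 2.9, 2.1]
TQ [0.587 0.767 0.037] 1.3989853636225875 59.999443497508764
```

```bash
W='from workcell import get_obs;o=get_obs();print("TQ",o["wrist_torque"].round(3),o["qpos"][5],o["gripper_width"])'
python3 -m handwheel '[0,0,0,0,0,3,0.9,0,0,0,0,0,0,0.9,0,0,0,0,0,0,0.9,0,0,0,0,0,0,0.9,0,0,0,0,0,0,0.9]' 60|grep cont; python3 -c "$W"
python3 -m handwheel '[0,0,0,0,0,3,0.9,0,0,0,0,0,0,0.9,0,0,0,0,0,0,0.9,0,0,0,0,0,0,0.9,0,0,0,0,0,0,0.9]' 60|grep cont; python3 -c "$W"
python3 - <<'E'
from h import *
p=snapshot('top');cv2.imwrite('pics/top11.png',p['frame'])
p=snapshot('side');cv2.imwrite('pics/side11.png',p['frame'])
a=p['frame'][130:230,200:320];cv2.imwrite('pics/side11c.png',cv2.resize(a,None,fx=6,fy=6,interpolation=2))
E
```

```text
contact_force: [-2.8, 3.6, 1.8]
TQ [0.582 0.818 0.09 ] 1.4512838522307145 0.3971267322477086
contact_force: [-2.8, 3.1, 1.8]
TQ [0.608 0.862 0.129] 1.5036082460221902 0.4013126002991114
```

View pics/side11c.png

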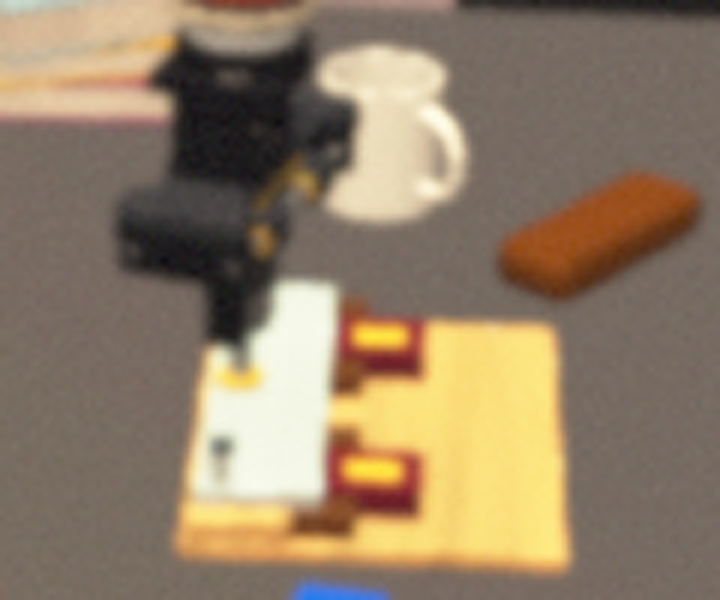

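```bash
W='from workcell import get_obs;o=get_obs();print("TQ",o["wrist_torque"].round(3),o["qpos"][5],o["gripper_width"])'
python3 -m handwheel '[0,0,0,0,0,2,0.9,0,0,0,0,0,0,0.9,0,0,0,0,0,0,0.9,0,0,0,0,0,0,0.9,0,0,0,0,0,0,0.9]' 60|grep cont; python3 -c "$W"
python3 -m handwheel '[0,0,0,0,0,2,0.9,0,0,0,0,0,0,0.9,0,0,0,0,0,0,0.9,0,0,0,0,0,0,0.9,0,0,0,0,0,0,0.9]' 60|grep cont; python3 -c "$W"
python3 -m handwheel '[0,0,0,0,0,2,0.9,0,0,0,0,0,0,0.9,0,0,0,0,0,0,0.9,0,0,0,0,0,0,0.9,0,0,0,0,0,0,0.9]' 60|grep cont; python3 -c "$W"
python3 -m handwheel '[0,0,0,0,0,2,0.9,0,0,0,0,0,0,0.9,0,0,0,0,0,0,0.9,0,0,0,0,0,0,0.9,0,0,0,0,0,0,0.9]' 60|grep cont; python3 -c "$W"
python3 -m handwheel '[0,0,0,0,0,2,0.9,0,0,0,0,0,0,0.9,0,0,0,0,0,0,0.9,0,0,0,0,0,0,0.9,0,0,0,0,0,0,0.9]' 60|grep cont; python3 -c "$W"
```

```text
contact_force: [-2.5, 2.6, 2.3]
TQ [0.587 0.764 0.142] 1.5384920046258521 0.4003293975381471
contact_force: [-3.8, 4.1, 0.6]
TQ [0.58  0.776 0.33 ] 1.5730731097314272 0.39944296658650025
contact_force: [-3.1, 3.4, 1.5]
TQ [0.66  0.759 1.141] 1.6065426705199979 0.4006448114562616
contact_force: [-0.0, 3.7, -1.2]
TQ [0.657 0.32  1.449] 1.6429916724285378 0.40363571399080966
contact_force: [1.1, 3.7, -1.7]
TQ [0.71  0.004 0.739] 1.6785476309010514 0.39730554097604887
```

```bash
W='from workcell import get_obs;o=get_obs();print("TQ",o["wrist_torque"].round(3),o["qpos"][5],o["gripper_width"])'
python3 -m handwheel '[0,0,0,0,0,0,0.35,0,0,0,0,0,0,0.35,0,0,0,0,0,0,0.35,0,0,0,0,0,0,0.35,0,0,0,0,0,0,0.35]' 60|grep cont; python3 -c "$W"
python3 -m handwheel '[0,0,0,0,0,-6,0.35,0,0,0,0,0,0,0.35,0,0,0,0,0,0,0.35,0,0,0,0,0,0,0.9,0,0,0,0,0,0,0.9]' 60|grep cont; python3 -c "$W"
python3 -m handwheel '[0,0,0,0,0,0,0.9,0,0,0,0,0,0,0.9,0,0,0,0,0,0,0.9,0,0,0,0,0,2,0.9,0,0,0,0,0,0,0.9]' 60|grep cont; python3 -c "$W"
python3 -m handwheel '[0,0,0,0,0,2,0.9,0,0,0,0,0,0,0.9,0,0,0,0,0,0,0.9,0,0,0,0,0,0,0.9,0,0,0,0,0,0,0.9]' 60|grep cont; python3 -c "$W"
```

```text
contact_force: [0.7, 0.3, -0.6]
TQ [-0.004  0.128  0.032] 1.678972075729257 0.6409308533129744
contact_force: [-0.1, -0.3, -0.4]
TQ [-0.043  0.163  0.039] 1.5752391991614823 0.5451565475788794
contact_force: [0.5, 1.3, -0.8]
TQ [0.22  0.125 0.039] 1.6094591718306 0.4000385869141782
contact_force: [0.6, 2.5, 0.5]
TQ [0.367 0.061 0.105] 1.6432960153954772 0.3989789420167647
```

```bash
W='from workcell import get_obs;o=get_obs();print("TQ",o["wrist_torque"].round(3),o["qpos"][5],o["gripper_width"])'
python3 -m handwheel '[0,0,0,0,0,2,0.9,0,0,0,0,0,0,0.9,0,0,0,0,0,0,0.9,0,0,0,0,0,0,0.9,0,0,0,0,0,0,0.9]' 60|grep cont; python3 -c "$W"
python3 -m handwheel '[0,0,0,0,0,2,0.9,0,0,0,0,0,0,0.9,0,0,0,0,0,0,0.9,0,0,0,0,0,0,0.9,0,0,0,0,0,0,0.9]' 60|grep cont; python3 -c "$W"
python3 -m handwheel '[0,0,0,0,0,1,0.9,0,0,0,0,0,0,0.9,0,0,0,0,0,0,0.9,0,0,0,0,0,0,0.9,0,0,0,0,0,0,0.9]' 60|grep cont; python3 -c "$W"
```

```text
contact_force: [1.8, 3.7, -0.2]
TQ [ 0.537 -0.026  0.173] 1.6783286443228833 0.39721967478801906
contact_force: [1.7, 4.1, 0.1]
TQ [ 0.631 -0.063  0.177] 1.7132505548245687 0.3965232049803132
contact_force: [1.9, 5.6, 0.7]
TQ [ 0.817 -0.148  0.071] 1.7311654870482793 0.3965874819484402
```

```bash
W='from workcell import get_obs;o=get_obs();print("TQ",o["wrist_torque"].round(3),o["qpos"][5],o["gripper_width"])'
python3 -m handwheel '[0,0,0,0,0,2,0.9,0,0,0,0,0,0,0.9,0,0,0,0,0,0,0.9,0,0,0,0,0,0,0.9,0,0,0,0,0,0,0.9]' 60|grep cont; python3 -c "$W"
python3 -m handwheel '[0,0,0,0,0,2,0.9,0,0,0,0,0,0,0.9,0,0,0,0,0,0,0.9,0,0,0,0,0,0,0.9,0,0,0,0,0,0,0.9]' 60|grep cont; python3 -c "$W"
python3 -m handwheel '[0,0,0,0,0,2,0.9,0,0,0,0,0,0,0.9,0,0,0,0,0,0,0.9,0,0,0,0,0,0,0.9,0,0,0,0,0,0,0.9]' 60|grep cont; python3 -c "$W"
```

```text
contact_force: [0.9, 5.1, 0.9]
TQ [ 0.815 -0.097  0.135] 1.765216112356956 0.40033204439180603
contact_force: [0.7, 5.8, 0.8]
TQ [ 0.807 -0.081  0.106] 1.8000288731684244 0.39813667175651063
contact_force: [1.2, 4.5, 0.1]
TQ [ 0.836 -0.149  0.088] 1.8348973831426416 0.39736310701712635
```

```bash
python3 -m handwheel '[0,0,0,0,0,0,0.3,0,0,0,0,0,0,0.3,0,0,0,0,0,0,0.3,0,0,-0.02,0,0,0,0.3,0,0,-0.04,0,0,0,0.3]' 60
python3 -m handwheel '[0,0,-0.04,0,0,0,0.3,0,0.04,-0.04,0,0,0,0.3,0,0.045,0,0,0,0,0.3,0,0.045,0,0,0,0,0.3,0,0.045,0,0,0,0,0.3]'
python3 - <<'E'
from h import *
plan(.633,-.1502,.2)
ims=[]
for n in('top','side'):
    p=snapshot(n);cv2.imwrite(f'pics/{n}12.png',p['frame'])
    for b in books(p):
        if b[-1][2]>140:print(n,b)
    if n=='top':
        g=cv2.cvtColor(p['frame'],cv2.COLOR_BGR2GRAY)
        X=world(p,np.mgrid[266:340:1,176:197:1].reshape(2,-1).T.astype(float));X=X[(X[:,2]>.03)&(X[:,2]<.06)];print(np.percentile(X[:,2],[10,50,90]),len(X))
        a=p['frame'][160:260,250:350]
        cv2.imwrite('pics/top12c.png',np.hstack([cv2.resize(a[5:65],None,fx=6,fy=6,interpolation=2)]))
E
```

```text
t: 74.15
position: [0.63, -0.1502, 0.127]
eef_rot: [0.952, -0.305, -0.004, 0.0]
contact_force: [0.4, 0.1, -0.5]
gripper_width: 0.684
grip_force: 0.0
t: 74.65
position: [0.5332, -0.2909, 0.2069]
eef_rot: [0.953, -0.305, 0.001, 0.001]
contact_force: [1.1, -0.8, -0.6]
gripper_width: 0.699
grip_force: 0.0
pos [ 0.5332 -0.2909  0.2069] yaw 144.5 tilt [-0.09 -0.06] wz 0 shift [  -0.4 -172.5    6.7] grip 0.699 t 74.65 q [-0.63  0.19  1.59 -0.    1.36  1.56] F [ 1.1 -0.8 -0.6]
top (0.71, [268.0, 202.0, 285.0, 217.0], np.float64(0.0308), [551.6, -71.9], [50.1, 43.5], 0.8, [96.0, 120.0, 185.0])
top (0.7, [320.0, 201.0, 334.0, 219.0], np.float64(0.0307), [552.8, -232.6], [53.7, 44.1], 0.1, [92.0, 113.0, 178.0])
[0.03499907 0.0384011  0.0417411 ] 1133
side (0.72, [252.0, 205.0, 270.0, 217.0], np.float64(0.0302), [556.8, -70.1], [53.5, 57.6], 1.9, [66.0, 110.0, 179.0])
side (0.57, [258.0, 182.0, 272.0, 192.0], np.float64(0.0304), [556.9, -226.6], [50.3, 51.5], 2.1, [59.0, 109.0, 181.0])
```

View pics/top12c.png

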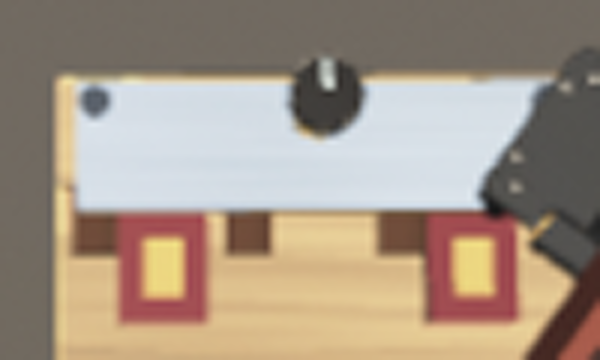

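```bash
W='from workcell import get_obs;o=get_obs();print("TQ",o["wrist_torque"].round(3),o["qpos"][5],o["gripper_width"])'
python3 -m handwheel '[0,-0.043,0,0,0,0,0.3,0,-0.043,0,0,0,0,0.3,0,-0.043,0,0,0,0,0.3,-0.0004,-0.0435,0,0,0,0,0.3,0,0,0,0,0,0,0.3]' 40 | grep pos
python3 -m handwheel '[0,0,0.04,0,0,0,0.3,0,0,0.04,0,0,0,0.3,0,0,0.03,0,0,0,0.3,0,0,0.02,0,0,0,0.3,0,0,0.005,0,0,0,0.3]' | grep pos
python3 -m handwheel '[0,0,0,0,0,0,0.9,0,0,0,0,0,0,0.9,0,0,0,0,0,0,0.9,0,0,0,0,0,0,0.9,0,0,0,0,0,0,0.9]' 30; python3 -c "$W"
```

```text
position: [0.637, -0.142, 0.206]
position: [0.6319, -0.147, 0.0675]
t: 76.35
position: [0.6342, -0.1508, 0.073]
eef_rot: [0.952, -0.305, 0.001, 0.002]
contact_force: [-4.9, -5.1, 4.6]
gripper_width: 0.407
grip_force: 30.0
TQ [-0.982  0.965  0.088] 1.839202333101815 0.4074811583035265
```

```bash
W='from workcell import get_obs;o=get_obs();print("TQ",o["wrist_torque"].round(3),o["qpos"][5],o["gripper_width"])'
python3 -m handwheel '[0,0.0015,0,0,0,0,0.9,0,0,0,0,0,3,0.9,0,0,0,0,0,0,0.9,0,0,0,0,0,0,0.9,0,0,0,0,0,0,0.9]' 40|grep cont; python3 -c "$W"
python3 -m handwheel '[0,0,0,0,0,3,0.9,0,0,0,0,0,0,0.9,0,0,0,0,0,0,0.9,0,0,0,0,0,0,0.9,0,0,0,0,0,0,0.9]' 40|grep cont; python3 -c "$W"
python3 -m handwheel '[0,0,0,0,0,2,0.9,0,0,0,0,0,0,0.9,0,0,0,0,0,0,0.9,0,0,0,0,0,0,0.9,0,0,0,0,0,0,0.9]' 40|grep cont; python3 -c "$W"
python3 -m handwheel '[0,0,0,0,0,1.5,0.9,0,0,0,0,0,0,0.9,0,0,0,0,0,0,0.9,0,0,0,0,0,0,0.9,0,0,0,0,0,0,0.9]' 40|grep cont; python3 -c "$W"
```

```text
contact_force: [-2.4, -3.0, 6.5]
TQ [-0.598  0.703  0.015] 1.8884296816033046 0.4056960547004599
contact_force: [-2.9, -3.0, 6.3]
TQ [-0.609  0.688  0.032] 1.9407497249514287 0.4002461852789458
contact_force: [-3.1, -4.2, 6.8]
TQ [-0.606  0.758  0.039] 1.9756650457558798 0.40087058253167507
contact_force: [-2.8, -3.5, 6.0]
TQ [-0.63   0.753  0.081] 2.001809915422917 0.404457241885292
```

```bash
W='from workcell import get_obs;o=get_obs();print("TQ",o["wrist_torque"].round(3),o["qpos"][5],o["gripper_width"])'
python3 -m handwheel '[0,0,0,0,0,1,0.9,0,0,0,0,0,0,0.9,0,0,0,0,0,0,0.9,0,0,0,0,0,0,0.9,0,0,0,0,0,0,0.9]' 40|grep cont; python3 -c "$W"
python3 -m handwheel '[0,0,0,0,0,1,0.9,0,0,0,0,0,0,0.9,0,0,0,0,0,0,0.9,0,0,0,0,0,0,0.9,0,0,0,0,0,0,0.9]' 40|grep cont; python3 -c "$W"
python3 -m handwheel '[0,0,0,0,0,1,0.9,0,0,0,0,0,0,0.9,0,0,0,0,0,0,0.9,0,0,0,0,0,0,0.9,0,0,0,0,0,0,0.9]' 40|grep cont; python3 -c "$W"
```

```text
contact_force: [-2.3, -3.5, 6.3]
TQ [-0.663  0.791  0.094] 2.019247366064346 0.40494785958671
contact_force: [-2.6, -3.7, 7.3]
TQ [-0.659  0.785  0.074] 2.0366863455707516 0.40225821329437367
contact_force: [-2.7, -2.7, 6.4]
TQ [-0.68   0.7    0.123] 2.054074055507064 0.4045446803888761
```

```bash
W='from workcell import get_obs;import sys;o=get_obs();print("TQ",o["wrist_torque"].round(3),o["qpos"][5]);sys.exit(o["wrist_torque"][2]>.3)'
python3 -m handwheel '[0,0,0,0,0,1,0.9,0,0,0,0,0,0,0.9,0,0,0,0,0,0,0.9,0,0,0,0,0,0,0.9,0,0,0,0,0,0,0.9]' 40|grep cont; python3 -c "$W" &&
python3 -m handwheel '[0,0,0,0,0,1,0.9,0,0,0,0,0,0,0.9,0,0,0,0,0,0,0.9,0,0,0,0,0,0,0.9,0,0,0,0,0,0,0.9]' 40|grep cont&& python3 -c "$W" &&
python3 -m handwheel '[0,0,0,0,0,1,0.9,0,0,0,0,0,0,0.9,0,0,0,0,0,0,0.9,0,0,0,0,0,0,0.9,0,0,0,0,0,0,0.9]' 40|grep cont&& python3 -c "$W" &&
python3 -m handwheel '[0,0,0,0,0,1,0.9,0,0,0,0,0,0,0.9,0,0,0,0,0,0,0.9,0,0,0,0,0,0,0.9,0,0,0,0,0,0,0.9]' 40|grep cont&& python3 -c "$W" &&
python3 -m handwheel '[0,0,0,0,0,1,0.9,0,0,0,0,0,0,0.9,0,0,0,0,0,0,0.9,0,0,0,0,0,0,0.9,0,0,0,0,0,0,0.9]' 40|grep cont&& python3 -c "$W"
```

```text
contact_force: [-3.8, -2.7, 5.5]
TQ [-0.641  0.747  0.1  ] 2.0715553149759294False
```

```bash
W='from workcell import get_obs;import sys;o=get_obs();print("TQ",o["wrist_torque"].round(3),o["qpos"][5]);sys.exit(int(o["wrist_torque"][2]>.3))'
python3 -m handwheel '[0,0,0,0,0,1,0.9,0,0,0,0,0,0,0.9,0,0,0,0,0,0,0.9,0,0,0,0,0,0,0.9,0,0,0,0,0,0,0.9]' 40|grep cont&& python3 -c "$W" &&
python3 -m handwheel '[0,0,0,0,0,1,0.9,0,0,0,0,0,0,0.9,0,0,0,0,0,0,0.9,0,0,0,0,0,0,0.9,0,0,0,0,0,0,0.9]' 40|grep cont&& python3 -c "$W" &&
python3 -m handwheel '[0,0,0,0,0,1,0.9,0,0,0,0,0,0,0.9,0,0,0,0,0,0,0.9,0,0,0,0,0,0,0.9,0,0,0,0,0,0,0.9]' 40|grep cont&& python3 -c "$W" &&
python3 -m handwheel '[0,0,0,0,0,1,0.9,0,0,0,0,0,0,0.9,0,0,0,0,0,0,0.9,0,0,0,0,0,0,0.9,0,0,0,0,0,0,0.9]' 40|grep cont&& python3 -c "$W" &&
python3 -m handwheel '[0,0,0,0,0,1,0.9,0,0,0,0,0,0,0.9,0,0,0,0,0,0,0.9,0,0,0,0,0,0,0.9,0,0,0,0,0,0,0.9]' 40|grep cont&& python3 -c "$W"&&
python3 -m handwheel '[0,0,0,0,0,1,0.9,0,0,0,0,0,0,0.9,0,0,0,0,0,0,0.9,0,0,0,0,0,0,0.9,0,0,0,0,0,0,0.9]' 40|grep cont&& python3 -c "$W"&&
python3 -m handwheel '[0,0,0,0,0,1,0.9,0,0,0,0,0,0,0.9,0,0,0,0,0,0,0.9,0,0,0,0,0,0,0.9,0,0,0,0,0,0,0.9]' 40|grep cont&& python3 -c "$W"
```

```text
contact_force: [-3.8, -3.8, 6.3]
TQ [-0.669  0.844  0.075] 2.0889758410503854
contact_force: [-3.2, -3.5, 6.1]
TQ [-0.623  0.815  0.083] 2.1064447114424913
contact_force: [-3.3, -3.8, 6.4]
TQ [-0.636  0.742  0.067] 2.123859753856734
contact_force: [-3.1, -4.9, 7.0]
TQ [-0.697  0.881  0.169] 2.1412508080366113
contact_force: [-2.2, -4.5, 6.6]
TQ [-0.702  0.887  0.666] 2.158010137101423
```

```bash
W='from workcell import get_obs;import sys;o=get_obs();print("TQ",o["wrist_torque"].round(3),o["qpos"][5]);sys.exit(int(o["wrist_torque"][2]<.2))'
python3 -m handwheel '[0,0,0,0,0,-0.5,0.9,0,0,0,0,0,0,0.9,0,0,0,0,0,0,0.9,0,0,0,0,0,0,0.9,0,0,0,0,0,0,0.9]' 40|grep cont&& python3 -c "$W" &&
python3 -m handwheel '[0,0,0,0,0,-0.3,0.9,0,0,0,0,0,0,0.9,0,0,0,0,0,0,0.9,0,0,0,0,0,0,0.9,0,0,0,0,0,0,0.9]' 40|grep cont&& python3 -c "$W" &&
python3 -m handwheel '[0,0,0,0,0,-0.3,0.9,0,0,0,0,0,0,0.9,0,0,0,0,0,0,0.9,0,0,0,0,0,0,0.9,0,0,0,0,0,0,0.9]' 40|grep cont&& python3 -c "$W"
python3 - <<'E'
from h import *
for i in range(4):
  p=snapshot('top')
  X=world(p,np.mgrid[266:340:1,176:197:1].reshape(2,-1).T.astype(float));X=X[(X[:,2]>.03)&(X[:,2]<.06)];print(np.percentile(X[:,2],[50]),X[:,2].mean(),len(X),get_obs()['wrist_torque'].round(3))
E
```

```text
contact_force: [-3.2, -4.3, 6.2]
TQ [-0.708  0.889  0.465] 2.1495364241057877
contact_force: [-3.2, -3.7, 5.7]
TQ [-0.649  0.888  0.326] 2.144510001828889
contact_force: [-3.7, -3.3, 5.7]
TQ [-0.671  0.846  0.194] 2.1394445512874087
[0.03833046] 0.0383999313114748 485 [-0.691  0.845  0.15 ]
[0.03811418] 0.03828353695944734 482 [-0.629  0.858  0.165]
[0.03819814] 0.03819227446013842 483 [-0.657  0.853  0.207]
[0.0381346] 0.038169313245845264 487 [-0.689  0.808  0.241]
```

```bash
W='from workcell import get_obs;import sys;o=get_obs();print("TQ",o["wrist_torque"].round(3),o["qpos"][5])'
python3 -m handwheel '[0,0,0,0,0,-0.25,0.9,0,0,0,0,0,0,0.9,0,0,0,0,0,0,0.9,0,0,0,0,0,0,0.9,0,0,0,0,0,0,0.9]' 40|grep cont; python3 -c "$W"
python3 -m handwheel '[0,0,0,0,0,0,0.35,0,0,0,0,0,0,0.35,0,0,0,0,0,0,0.35,0,0,0,0,0,0,0.35,0,0,0,0,0,0,0.35]' |grep cont; python3 -c "$W"
python3 -m handwheel '[0,0,0,0,0,0,0.9,0,0,0,0,0,0,0.9,0,0,0,0,0,0,0.9,0,0,0,0,0,0,0.9,0,0,0,0,0,0,0.9]' 40|grep cont; python3 -c "$W"
python3 -m handwheel '[0,0,0,0,0,1,0.9,0,0,0,0,0,0,0.9,0,0,0,0,0,0,0.9,0,0,0,0,0,0,0.9,0,0,0,0,0,0,0.9]' 40|grep cont; python3 -c "$W"
python3 -m handwheel '[0,0,0,0,0,1,0.9,0,0,0,0,0,0,0.9,0,0,0,0,0,0,0.9,0,0,0,0,0,0,0.9,0,0,0,0,0,0,0.9]' 40|grep cont; python3 -c "$W"
```

```text
contact_force: [-3.3, -4.1, 5.4]
TQ [-0.623  0.876  0.226] 2.1351304782371323
contact_force: [-0.7, 0.2, -0.4]
TQ [ 0.029  0.127 -0.025] 2.1362289489551904
contact_force: [-1.1, -0.9, 1.9]
TQ [-0.145  0.506  0.051] 2.136295458598104
contact_force: [-3.9, -2.1, 2.4]
TQ [-0.401  0.836 -0.028] 2.15381510693575
contact_force: [-4.4, -2.4, 1.9]
TQ [-0.4    0.91   0.014] 2.1720659274841863
```

```bash
W='from workcell import get_obs;import sys;o=get_obs();print("TQ",o["wrist_torque"].round(3),o["qpos"][5]);sys.exit(int(o["wrist_torque"][2]>.25))'
python3 -m handwheel '[0,0,0,0,0,1,0.9,0,0,0,0,0,0,0.9,0,0,0,0,0,0,0.9,0,0,0,0,0,0,0.9,0,0,0,0,0,0,0.9]' 40|grep cont&& python3 -c "$W" &&
python3 -m handwheel '[0,0,0,0,0,1,0.9,0,0,0,0,0,0,0.9,0,0,0,0,0,0,0.9,0,0,0,0,0,0,0.9,0,0,0,0,0,0,0.9]' 40|grep cont&& python3 -c "$W" &&
python3 -m handwheel '[0,0,0,0,0,1,0.9,0,0,0,0,0,0,0.9,0,0,0,0,0,0,0.9,0,0,0,0,0,0,0.9,0,0,0,0,0,0,0.9]' 40|grep cont&& python3 -c "$W" &&
python3 -m handwheel '[0,0,0,0,0,1,0.9,0,0,0,0,0,0,0.9,0,0,0,0,0,0,0.9,0,0,0,0,0,0,0.9,0,0,0,0,0,0,0.9]' 40|grep cont&& python3 -c "$W" &&
python3 -m handwheel '[0,0,0,0,0,1,0.9,0,0,0,0,0,0,0.9,0,0,0,0,0,0,0.9,0,0,0,0,0,0,0.9,0,0,0,0,0,0,0.9]' 40|grep cont&& python3 -c "$W"&&
python3 -m handwheel '[0,0,0,0,0,1,0.9,0,0,0,0,0,0,0.9,0,0,0,0,0,0,0.9,0,0,0,0,0,0,0.9,0,0,0,0,0,0,0.9]' 40|grep cont&& python3 -c "$W"&&
python3 -m handwheel '[0,0,0,0,0,1,0.9,0,0,0,0,0,0,0.9,0,0,0,0,0,0,0.9,0,0,0,0,0,0,0.9,0,0,0,0,0,0,0.9]' 40|grep cont&& python3 -c "$W"&&
python3 -m handwheel '[0,0,0,0,0,1,0.9,0,0,0,0,0,0,0.9,0,0,0,0,0,0,0.9,0,0,0,0,0,0,0.9,0,0,0,0,0,0,0.9]' 40|grep cont&& python3 -c "$W"
```

```text
contact_force: [-5.1, -2.9, 2.8]
TQ [-0.422  0.952 -0.009] 2.189494621021252
contact_force: [-4.4, -1.9, 2.4]
TQ [-0.389  0.901  0.016] 2.206952358046479
contact_force: [-4.1, -1.8, 2.6]
TQ [-0.373  0.91  -0.04 ] 2.2243606412242136
contact_force: [-5.2, -3.2, 1.7]
TQ [-0.379  0.854  0.024] 2.241820317226558
contact_force: [-4.6, -3.1, 2.3]
TQ [-0.424  0.927  0.   ] 2.2592599243410483
contact_force: [-4.4, -3.0, 1.5]
TQ [-0.325  0.942  0.055] 2.2766893890780384
contact_force: [-4.2, -2.5, 1.6]
TQ [-0.429  0.909  0.109] 2.2940944231254785
contact_force: [-4.5, -2.3, 1.3]
TQ [-0.382  0.913  0.061] 2.3115670905662116
```

```bash
python3 -m handwheel '[0,0,0,0,0,0,0.3,0,0,0,0,0,0,0.3,0,0,0,0,0,0,0.3,0,0,-0.02,0,0,0,0.3,0,0,-0.04,0,0,0,0.3]' 40|grep cont
python3 -m handwheel '[0,0,-0.045,0,0,0,0.3,0,0,-0.045,0,0,0,0.3,0,0.045,-0.04,0,0,0,0.3,0,0.045,0,0,0,0,0.3,0,0.045,0,0,0,0,0.3]' |grep pos
python3 -m handwheel '[0,0.045,0,0,0,0,0.3,0,0.045,0,0,0,0,0.3,0,0.04,0,0,0,0,0.3,0,0,0,0,0,0,0.3,0,0,0,0,0,0,0.3]' |grep pos
python3 - <<'E'
from h import *
def mark(f):
    # white mark direction on the knob, from top picture
    a=cv2.resize(f[170:195,295:316],None,fx=10,fy=10,interpolation=cv2.INTER_CUBIC)
    return a
p=snapshot('top');cv2.imwrite('pics/top13.png',p['frame'])
for b in books(p):
    if b[-1][2]>140:print(b)
X=world(p,np.mgrid[266:340:1,176:197:1].reshape(2,-1).T.astype(float));X=X[(X[:,2]>.03)&(X[:,2]<.06)];print(np.median(X[:,2]),len(X))
ims=[mark(cv2.imread('pics/'+n)) for n in('top7.png','top12.png','top13.png')]
a=p['frame'][165:225,250:350]
top=np.hstack(ims); b=cv2.resize(a,(top.shape[1],int(top.shape[1]*.6)),interpolation=2)
cv2.imwrite('pics/fin.png',np.vstack([top,b])[:600])
print(top.shape)
E
```

```text
contact_force: [0.4, -0.4, -0.7]
position: [0.5204, -0.2087, 0.2565]
position: [0.4048, -0.2684, 0.2549]
(0.73, [320.0, 197.0, 336.0, 219.0], np.float64(0.0312), [554.3, -232.5], [56.1, 43.8], 0.1, [91.0, 111.0, 176.0])
(0.7, [269.0, 198.0, 284.0, 220.0], np.float64(0.0307), [551.1, -71.9], [55.8, 43.4], 0.9, [96.0, 118.0, 181.0])
0.03841353750564059 1223
(250, 630, 3)
```

View pics/fin.png

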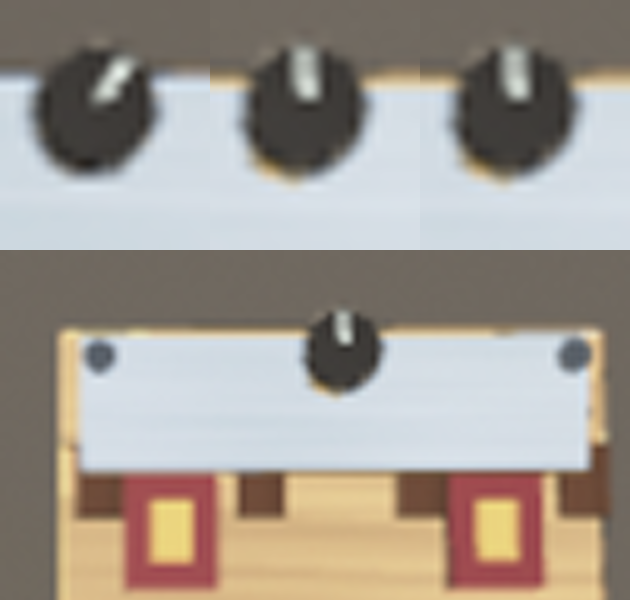

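```bash
python3 -c "
from workcell import *
print(finish_job())"
```

```text
the job is handed in; nothing more can be done
None
```

I pressed both red books (only two were in the basket) flush against the fence and their side stops in the right and left places, tightened the knob until the bar clamped them, and handed the job in. The knob springs back a little whenever it is let go and rests at about 12.5 rad. That is my estimate from wrist torque and the white mark, as the angle can't be read directly.

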